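# Load slide carriers into a sprung scanner magazine

## Task

Load the two slide carriers from the tray into the spring magazine, glass side up, one at a time: press the first straight down past the two sprung lips until the lips snap over its top and it stays under them when let go, then press the second in on top of it. Feel for the lips and press gently, no farther than needed, without driving the stack onto the spring's stop (the glass slides would crack), and leave the jar and the dish where they are.

Things in the scene. Friction and masses are not known exactly. Their poses are not given: they have to be found in the camera images.
- magazine: Spring magazine, fixed: grey foot 130 x 90 x 12 mm; origin at the centre of its underside, z up, x along the length of the carriers it takes. An aluminium head on two columns was clamped by hand anywhere within 16 mm and is NOT measured: the flat undersides of its two lips are 62 to 78 mm above this origin. A total load over 30 N damages it.
- well (a point): Point on the foot's top under the middle of the well. Well 87 x 35 mm (magazine x, y). Guides at its four corners flare outward, tops 8 mm above the lips' undersides; between them (58 mm of the length) both long sides are open so fingers can go down beside a carrier. In it a 30 mm wide black plate on a damped spring, at rest 1 mm below the lips, takes 3 N at first, 6 N at its hard stop 27 mm down.
- lip_front (a joint): Outward travel of the lip at the magazine's -x end, in m: 0 shut, 0.005 at most. Each lip is a sprung steel wedge 28 mm wide, 10.5 mm high, reaching 5 mm into the well: sloped on top (35 degrees from vertical), flat below. A carrier pushes them outward, 4 to 8 N for both. It first touches the slopes with its underside 7 mm above the lips' undersides; 19 mm farther down its top passes below them.
- lip_back (a joint): Outward travel of the same lip at the +x end. Once the lips have closed over a carrier the spring holds it up against them; one not pressed far enough is pushed back up and holds the lips open. The second carrier reaches the spring's hard stop if pressed 4 mm farther than needed; squeezing the two carriers together with more than 12 N cracks the slides.
- carrier_a: Slide carrier: flat plain grey plastic frame with a glass slide sunk in its top, 84 mm long (its x), 32 mm wide (its y), 12 mm thick, about 45 g, with straight sides. Origin at the centre of its underside, z up out of the glass face. Either end may face either way. Lies in the tray at the start, loose, 100 mm or so from its twin.
- carrier_b: The other, identical slide carrier: flat plain grey plastic frame with a glass slide sunk in its top, 84 mm long (its x), 32 mm wide (its y), 12 mm thick, about 45 g, with straight sides. Origin at the centre of its underside, z up out of the glass face. Either end may face either way. Lies in the tray at the start, loose, 100 mm or so from its twin.
- tray: White enamel tray with a dark rim, 160 x 230 mm (x, y) and 16 mm high, fixed; floor 3 mm thick. Origin at the centre of its underside. The magazine and the tray may stand either way round, left or right.
- jar: Bystander: amber glass jar with white cap, 54 mm across, 75 mm high; origin at the centre of its underside. Not to be moved.
- dish: Bystander: clear closed dish, 86 mm across, 14 mm high; origin at the centre of its underside. Not to be moved.
Not all that is in view belongs to the job. Several things look just like the magazine: the one meant starts farthest to the robot's left.

How it is judged:
On the way, in this order (a step that is already met when the one before it is completed fails the run):
1. one carrier alone is held under the lips, let go by the fingers (((horizontal distance between carrier_a and magazine below 0.006 m and z of carrier_a in the frame of magazine between 0.03 and 0.0675 m and angle between the x axis of carrier_a and the x axis of magazine, either way round below 0.1 rad and angle between carrier_a's own z axis and vertical below 0.08 rad and contact force between the fingers and carrier_a below 0.3 N and linear speed of carrier_a below 0.03 m/s and value of joint each of lip_front, lip_back below 0.0015 m and distance between carrier_a and carrier_b above 0.06 m) or (horizontal distance between carrier_b and magazine below 0.006 m and z of carrier_b in the frame of magazine between 0.03 and 0.0675 m and angle between the x axis of carrier_b and the x axis of magazine, either way round below 0.1 rad and angle between carrier_b's own z axis and vertical below 0.08 rad and contact force between the fingers and carrier_b below 0.3 N and linear speed of carrier_b below 0.03 m/s and value of joint each of lip_front, lip_back below 0.0015 m and distance between carrier_a and carrier_b above 0.06 m))), for 0.2 s.
2. both carriers are held under the lips, let go by the fingers (horizontal distance between each of carrier_a, carrier_b and magazine below 0.006 m and z of carrier_a in the frame of magazine between 0.03 and 0.0675 m and angle between the x axis of each of carrier_a, carrier_b and the x axis of magazine, either way round below 0.1 rad and angle between each of carrier_a, carrier_b's own z axis and vertical below 0.08 rad and contact force between the fingers and carrier_a below 0.3 N and linear speed of each of carrier_a, carrier_b below 0.03 m/s and z of carrier_b in the frame of magazine between 0.03 and 0.0675 m and contact force between the fingers and carrier_b below 0.3 N and value of joint each of lip_front, lip_back below 0.0015 m and distance between carrier_a and carrier_b below 0.014 m and z of any of carrier_a, carrier_b in the frame of magazine below 0.0555 m), for 0.2 s.
At the end, for the whole second after the job is handed in: Both carriers lie flat in the magazine, one directly on the other (origins under 14 mm apart), both held below the shut lips (lips less than 1.5 mm open), glass up, within 6 mm and 0.1 rad of the well's centre and direction, level within 0.08 rad, at rest and let go (all of step 2); the robot touches nothing.
It fails at once if the magazine is loaded with more than 30 N in all (contact force between magazine and anything else above 30 N).
It fails at once if the carriers are squeezed together with more than 12 N (contact force between carrier_a and carrier_b above 12 N).
It fails at once if the jar is moved by more than 20 mm (distance of jar from where it was at the start of the episode above 0.02 m).
It fails at once if the dish is moved by more than 20 mm (distance of dish from where it was at the start of the episode above 0.02 m).
It also fails if it takes over 56 s, if anything falls off the work surface, if the arm or the gripper's body presses on something with over 40 N, if the wrist force passes 120 N, or if a joint passes its speed limit or range.

## Robot

A 7-joint arm with a two-finger parallel gripper is mounted at the origin on the work surface. World frame = base frame: x ahead of the robot, y to its left, z up, the work surface at z = 0. Lengths are in m, angles in rad, forces in N, time in s.
With the tool pointing down it reaches from about 0.4 to 0.85 m from the base axis. Payload 10.4 kg.
Tool frame: the origin (TCP) lies at the very end of the fingers, on their centre line; the grasp point (between the pads) lies 19 mm behind it; z points along the fingers, y is the direction in which the jaws open and shut (so a half turn about z gives the same grasp; the last joint's range is limited). The gripper opens to 87 mm and grips with 3 to 60 N. Pads are 19 mm wide; open, the fingers measure 117 mm over their backs; the gripper's body (75 mm by 190 mm) begins 51 mm behind the grasp point.
Start: joints at [-1.199, 0.332, -0.065, 1.46, 0.022, 1.35, -0.088], TCP at [0.24, 0.577, 0.223] pointing down, gripper open.
Joint ranges: [-2.6, 2.6], [-0.5, 2.12], [-1.47, 1.34], [0.16, 2.42], [-1.27, 4.41], [0.06, 2.06], [-2.6, 2.6]. Speed limits (rad/s): [2.22, 2.22, 2.79, 2.79, 3.14, 3.14, 3.14].

## Interface

Orientations are given as a unit quaternion [x, y, z, w].
In Python, from bench import r gives the robot as it stands.
- The arm moves only by the shell command python3 -m crank 'ROWS' [FORCE]. ROWS is JSON, a list of rows, each a list of 3 entries, a list of its own where there are three numbers: the opening, from -1 (shut) to 1 (fully open), so that 0 is half open, then the shift along the tool's x, y, z in mm, then the turn about the tool's z in degrees. A call has 1 to 12 rows; each row is the pose to reach, as a shift and turn from the pose commanded when the call began, along the tool's axes at that moment; what a row does not reach only later rows make up. A row lasts 1/12 s, in which the tool goes at most 41.7 mm and 7.16 degrees, less where a joint would pass 70% of its speed; a pose out of reach is approached as far as the arm can. A call with a gripper value outside its range is refused whole. The fingers move at their own pace and stop on an object; FORCE is the grip in N (left out, the last holds). Time passes only in rows, so rows that repeat a pose let the fingers close. It gives the time, the measured TCP pose, the force and the opening at its end, in the units of the state.
- r.read_state(): the state, without advancing time (a new reading comes with each control period).
- r.camera(name): name is "scene" or "top" or "wrist"; returns a dict with "pixels" (420x560x3 uint8, red, green, blue), "fov_y" (degrees; the focal length in pixels is half the picture's height over the tangent of half this angle, whatever the lens; pixels are square), "cx", "cy" (the principal point, pixels), "cam_to_world" (4x4, takes a point from camera to world coordinates). Camera axes: x right, y down, z forward; pixel columns grow to the right and rows downward; lengths in m; the calibration is good to about 2 mm. A picture is of the moment at which its call begins. There is no depth.
- r.close_job(): hands the job in, once; it reports no verdict.
The state is a dict: "time": time; "joint_positions": joint angles; "joint_vel": joint speeds; "joint_torque": joint torques, N m; "ee_pos": TCP position; "eef_rot": TCP orientation; "ft_force": force on the tool from outside, world axes, zero at the start; "torque": the same for the moment, N m; "width": finger opening in m.
Only numpy, scipy, OpenCV 4.12 (cv2) and the standard library are available. Lean on these libraries where they do the work, as an engineer would, in place of code of your own. Each camera call takes 0.05 s, during which the arm holds its last target.

## Working session

There is one attempt and no reset: what is moved stays moved. The work goes in short steps, Python scripts to look and compute and a shell command to move; the robot and the scene stay as the last step left them, time stands still between calls to the robot, and variables do not carry over. Pictures are saved under pics/ and viewed, and the job is handed in when it is done.

```bash
ls; mkdir -p pics; python3 - <<'E'
from bench import r
import cv2,numpy as np
s=r.read_state();print(s)
for n in ["scene","top","wrist"]:
    c=r.camera(n);cv2.imwrite(f"pics/{n}0.png",c["pixels"][:,:,::-1]);print(n,c["fov_y"],c["cx"],c["cy"],np.round(c["cam_to_world"],4).tolist())
E
```

```text
pics
{'time': 0.0, 'joint_positions': array([-1.19858605,  0.33287452, -0.06471466,  1.46098126,  0.02162235,
        1.34989792, -0.0885206 ]), 'joint_vel': array([-5.86313863e-04,  7.69525010e-04, -5.21538453e-05,  1.67398111e-04,
        1.24649178e-03,  1.62124877e-03,  1.92543239e-03]), 'joint_torque': array([ 5.99942687e-04, -6.23241591e+01,  2.50440772e-02, -3.89914477e+01,
       -6.13704720e-02,  3.94075038e-02,  1.08311754e-04]), 'ee_pos': array([0.2402451 , 0.57654161, 0.22173327]), 'eef_rot': array([ 1.96115668e-01,  9.80580496e-01, -7.25294415e-04, -1.00976187e-04]), 'ft_force': array([-0.25342124, -0.05083202, -0.36934325]), 'torque': array([-0.03243972, -0.05069108,  0.03776779]), 'width': 0.0872589817193789}
scene 56.59530784601534 276.84151993656366 205.93840875410282 [[-0.884, 0.3571, -0.3018, 0.8494], [0.4672, 0.698, -0.5427, 0.4852], [0.0169, -0.6207, -0.7838, 0.7359], [0.0, 0.0, 0.0, 1.0]]
top 54.86267031022353 275.44246990458845 209.6582255487952 [[-0.017, -0.9921, 0.1242, 0.4554], [-0.9989, 0.0224, 0.0419, -0.0298], [-0.0444, -0.1234, -0.9914, 0.8571], [0.0, 0.0, 0.0, 1.0]]
wrist 69.13880229942859 275.38504865809665 211.43094634719978 [[0.3844, 0.8826, 0.2707, 0.1661], [0.9231, -0.3672, -0.1138, 0.6072], [-0.001, 0.2936, -0.9559, 0.3841], [0.0, 0.0, 0.0, 1.0]]
```

View pics/scene0.png

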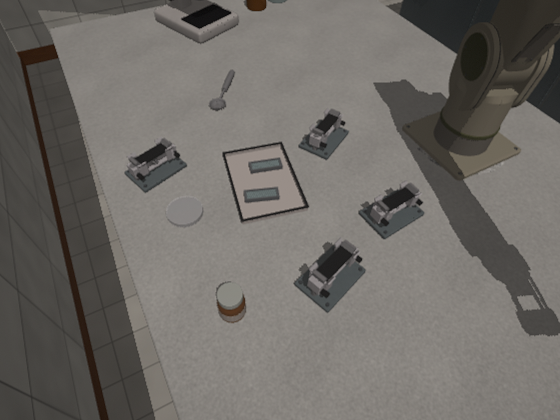

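View pics/top0.png

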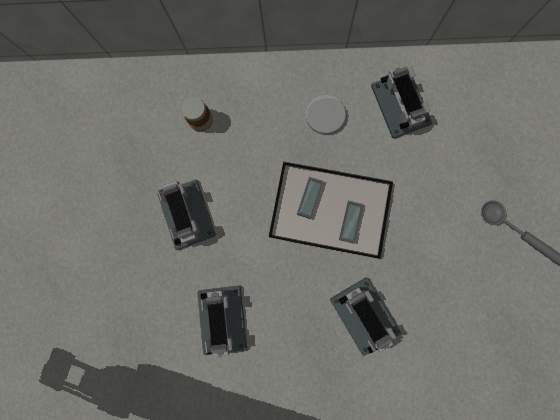

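View pics/wrist0.png

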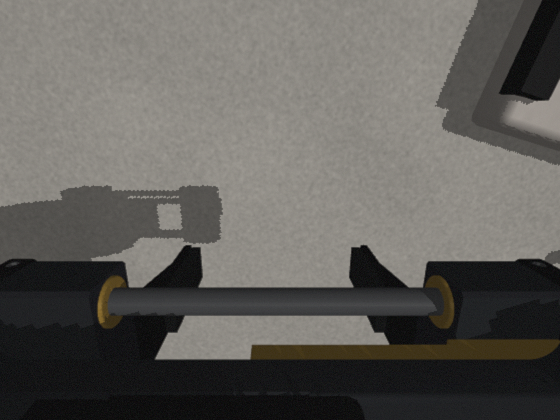

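```bash
cat > h.py <<'E'
import cv2,numpy as np
from bench import r
from scipy.spatial.transform import Rotation as R
def f(c): return 210/np.tan(np.radians(c["fov_y"])/2)
def back(c,px,z):
    M=np.array(c["cam_to_world"]);d=M[:3,:3]@np.array([(px[0]-c["cx"])/f(c),(px[1]-c["cy"])/f(c),1]);o=M[:3,3]
    return o+d*(z-o[2])/d[2]
def proj(c,P):
    M=np.array(c["cam_to_world"]);p=(np.atleast_2d(P)-M[:3,3])@M[:3,:3]
    return np.c_[p[:,0]/p[:,2]*f(c)+c["cx"],p[:,1]/p[:,2]*f(c)+c["cy"]]
def crop(c,name,x0,y0,x1,y1,k):
    im=c["pixels"][y0:y1,x0:x1,::-1]
    im=cv2.resize(im,None,fx=k,fy=k,interpolation=cv2.INTER_CUBIC);im=np.clip(im*1.6,0,255).astype(np.uint8)
    st=10 if k>=5 else 20
    for x in range((x0//st+1)*st,x1,st): cv2.line(im,((x-x0)*k,0),((x-x0)*k,6),(0,0,255),1);cv2.putText(im,str(x),((x-x0)*k-10,18),0,.4,(0,0,255),1)
    for y in range((y0//st+1)*st,y1,st): cv2.line(im,(0,(y-y0)*k),(6,(y-y0)*k),(0,0,255),1);cv2.putText(im,str(y),(8,(y-y0)*k+4),0,.4,(0,0,255),1)
    cv2.imwrite("pics/"+name,im)
E
python3 - <<'E'
from h import *
c=r.camera("top")
for n,p in dict(m1=(187,213),m2=(221,320),m3=(367,316),m4=(402,102)).items(): print(n,back(c,p,.03).round(3))
crop(c,"mag_top.png",145,165,235,265,6); crop(c,"tray_top.png",260,150,400,265,5)
c=r.camera("scene"); crop(c,"mag_sc.png",285,230,375,315,7)
import pickle
E
```

```text
m1 [0.556 0.189 0.03 ]
m2 [0.339 0.118 0.03 ]
m3 [ 0.343 -0.172  0.03 ]
m4 [ 0.781 -0.265  0.03 ]
```

View pics/mag_top.png

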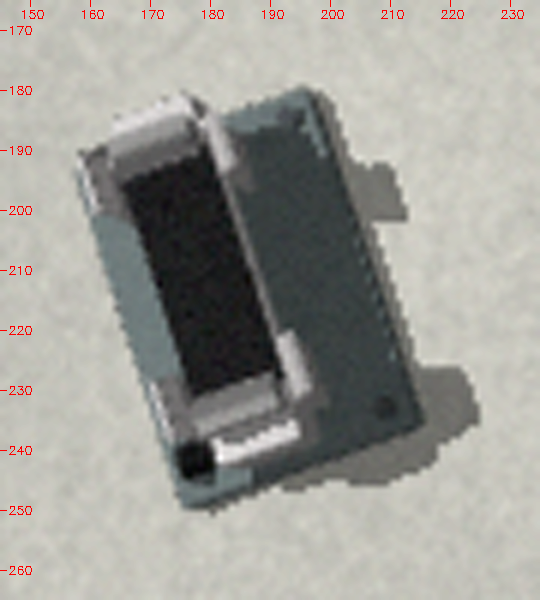

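View pics/mag_sc.png

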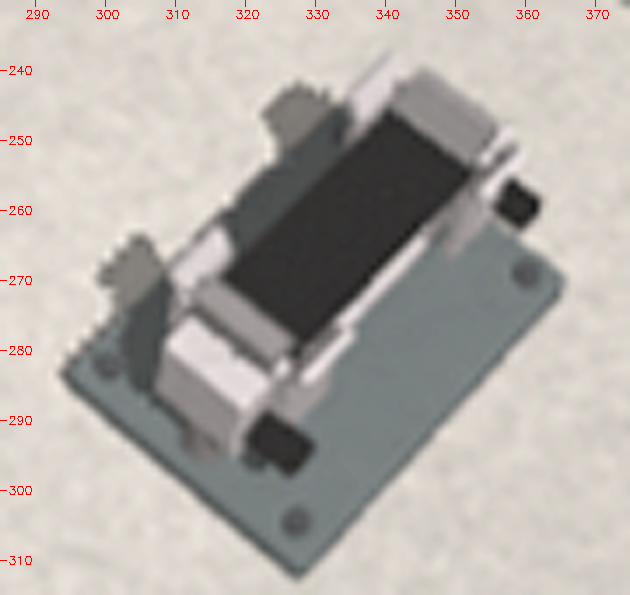

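View pics/tray_top.png

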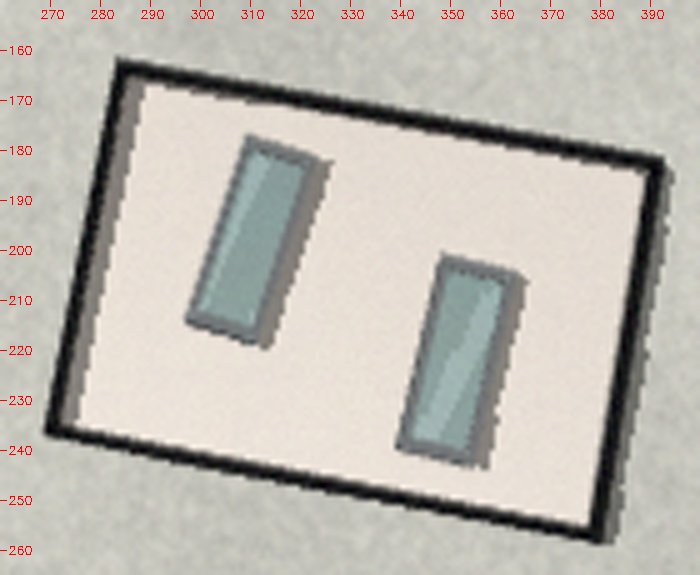

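```bash
cat >> h.py <<'E'
from scipy.optimize import least_squares
def tri(cs,ps):
    return least_squares(lambda P:np.concatenate([proj(c,P)[0]-p for c,p in zip(cs,ps)]),[.5,.1,.05])
def fitrect(c,L,W,z,obs,x0):
    # obs: 4 pixel corners or None, order (+,+),(+,-),(-,-),(-,+)
    sg=np.array([[1,1],[1,-1],[-1,-1],[-1,1]])
    def pts(p):
        a=p[2];Rm=np.array([[np.cos(a),-np.sin(a)],[np.sin(a),np.cos(a)]])
        q=sg*[L/2,W/2]@Rm.T+p[:2];return np.c_[q,np.full(4,z)]
    def res(p): return np.concatenate([ (proj(c,P)[0]-o) for P,o in zip(pts(p),obs) if o is not None])
    return least_squares(res,x0)
E
python3 - <<'E'
from h import *
t=r.camera("top");s=r.camera("scene")
T=[(165.5,195),(180,190),(191.5,227),(176.5,231.5)]
S=[(317,270),(328,281),(353,254.5),(340,246)]
# match: print projections of candidates
for i,p in enumerate(T):
    P=back(t,p,.07); print(i,P.round(4),proj(s,P).round(1))
# foot top
for p in [(197.5,180),(214.5,236),(178,250)]:
    P=back(t,p,.012);print(P.round(4),proj(s,P).round(1))
for p in [(294,284),(328,312),(365,271)]:
    P=back(s,p,.012);print('s',P.round(4))
E
```

```text
0 [0.5885 0.2225 0.07  ] [[327.5 277.8]]
1 [0.5979 0.1934 0.07  ] [[315.4 267.8]]
2 [0.5234 0.1696 0.07  ] [[340.6 243.7]]
3 [0.5151 0.1993 0.07  ] [[352.4 253.3]]
[0.6292 0.1722 0.012 ] [[294.4 279.8]]
[0.5084 0.1352 0.012 ] [[333.8 243.7]]
[0.4805 0.2125 0.012 ] [[364.8 266. ]]
s [0.6345 0.1801 0.012 ]
s [0.6051 0.2631 0.012 ]
s [0.4872 0.2225 0.012 ]
```

```bash
python3 - <<'E'
from h import *
t=r.camera("top");s=r.camera("scene")
T=[(165.5,195),(180,190),(191.5,227),(176.5,231.5)]
S=[(328.5,280.5),(317,270.5),(340,246),(353,254.5)]
c=[]
for a,b in zip(T,S):
    q=tri([t,s],[a,b]);print(q.x.round(4),q.fun.round(1));c.append(q.x)
c=np.array(c);print(c.mean(0));print(np.linalg.norm(c-np.roll(c,1,0),axis=1))
for z in(0,.012):
  for cam,pp in((t,[(197.5,180),(214.5,236),(178,250)]),(s,[(294,284),(328,312),(365,271)])):
    print(z,[back(cam,p,z).round(4)[:2].tolist() for p in pp])
for n,x in(("A",[(308.5,177.5),(324,182),(312.5,219),(297,214)]),("B",[(348,201),(364,205),(356.5,243),(339,239)])):
    print(n,[back(t,p,.015).round(4)[:2].tolist() for p in x])
print(r.read_state()["time"])
E
```

```text
[0.5885 0.2253 0.0639] [-0.4  0.5 -0.6 -0.1]
[0.5974 0.1963 0.0639] [-0.6  0.8 -0.9 -0.1]
[0.5242 0.1709 0.0638] [ 0.1 -0.1  0.2  0. ]
[0.5148 0.2006 0.0671] [-0.2  0.3 -0.4 -0. ]
[0.55622961 0.19827838 0.0646792 ]
[0.07785048 0.03029706 0.07748328 0.03135267]
0 [[0.6317, 0.175], [0.5091, 0.1376], [0.4808, 0.216]]
0 [[0.631, 0.175], [0.6011, 0.2594], [0.4812, 0.2182]]
0.012 [[0.6292, 0.1722], [0.5084, 0.1352], [0.4805, 0.2125]]
0.012 [[0.6345, 0.1801], [0.6051, 0.2631], [0.4872, 0.2225]]
A [[0.6278, -0.0652], [0.6173, -0.0975], [0.5396, -0.0712], [0.5508, -0.0392]]
B [[0.5757, -0.1461], [0.5666, -0.1789], [0.488, -0.1601], [0.4969, -0.1246]]
0.45
```

```bash
cat >> h.py <<'E'
def to(x,y,z,yaw):
    s=r.read_state();M=R.from_quat(s["eef_rot"]).as_matrix()
    d=M.T@(np.array([x,y,z])-s["ee_pos"])*1000
    cur=np.degrees(np.arctan2(M[1,0],M[0,0]));dy=(cur-yaw+90)%180-90
    print("t",round(s["time"],2),"pos",s["ee_pos"].round(4),"yaw",cur.round(2),"tilt",M[:3,2].round(3),"F",s["ft_force"].round(2),"w",round(s["width"],4))
    print("shift",d.round(1),"turn",round(dy,2),"rows",np.linalg.norm(d)/41.7)
E
python3 -c "
from h import *
to(.584,-.0683,.16,-18.7)"
```

```text
t 0.45 pos [0.2404 0.5769 0.2225] yaw 157.38 tilt [-0.  0. -1.] F [-0.78  0.3  -0.28] w 0.0868
shift [-565.4 -463.4   62.5] turn -3.92 rows 17.594487905992278
```

```bash
python3 -m crank '[[1,[-32,-26,0],0],[1,[-64,-52,0],0],[1,[-96,-78,0],0],[1,[-128,-104,0],0],[1,[-160,-130,0],0],[1,[-192,-156,0],0],[1,[-224,-182,0],0],[1,[-256,-208,0],0],[1,[-288,-234,0],0],[1,[-320,-260,0],0],[1,[-352,-286,0],0],[1,[-384,-312,0],-4]]' 40
python3 -m crank '[[1,[-30,-25,0],0],[1,[-60,-50,10],0],[1,[-90,-75,20],0],[1,[-120,-100,30],0],[1,[-150,-125,45],0],[1,[-175,-148,60],0],[1,[-175,-148,60],0],[1,[-175,-148,60],0]]'
python3 - <<'E'
from h import *
to(.584,-.0683,.16,-18.7)
c=r.camera("wrist");cv2.imwrite("pics/w1.png",c["pixels"][:,:,::-1])
E
```

```text
time: 1.45
ee_pos: [0.4755, 0.1393, 0.223]
eef_rot: [0.162, 0.987, 0.0, 0.0]
ft_force: [1.2, 1.7, 0.4]
width: 0.087
time: 2.12
ee_pos: [0.5931, -0.0572, 0.1613]
eef_rot: [0.164, 0.987, -0.001, -0.001]
ft_force: [-0.1, 1.0, 0.3]
width: 0.0868
t 2.12 pos [ 0.5931 -0.0572  0.1613] yaw 161.17 tilt [-0.002 -0.001 -1.   ] F [-0.11  1.01  0.34] w 0.0868
shift [  5.  -13.4   1.3] turn -0.13 rows 0.3453823582611699
```

View pics/w1.png

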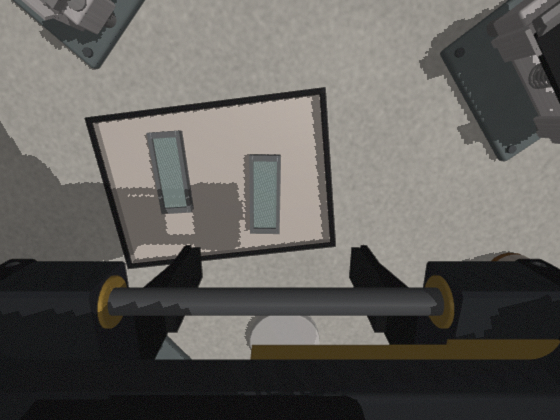

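```bash
python3 - <<'E'
from h import *
c=r.camera("wrist")
crop(c,"w2.png",135,120,295,245,5)
E
```

```text
(no output)
```

View pics/w2.png

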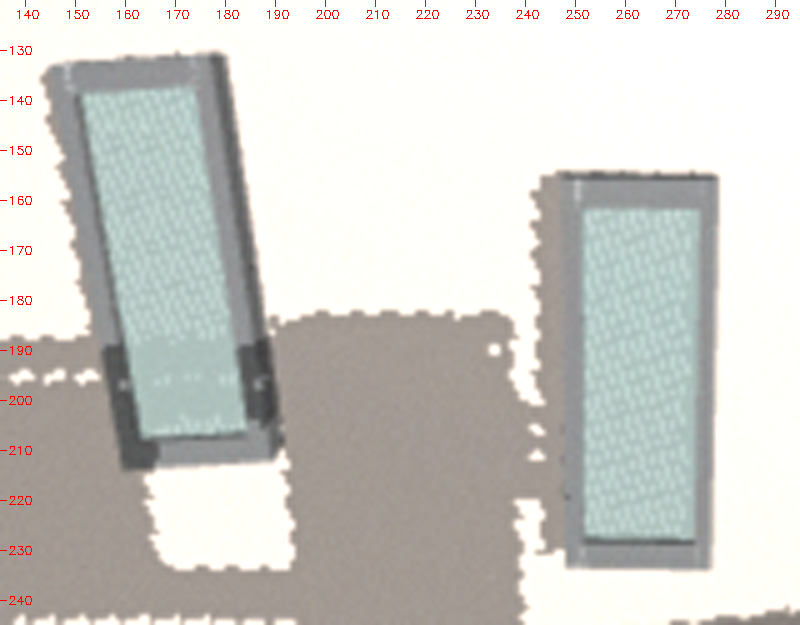

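```bash
python3 - <<'E'
from h import *
c=r.camera("wrist");t=r.camera("top")
# order (+x far,+y),( +x,-y),(-x,-y),(-x,+y); image up=+x world, right=+y
A=[(278.5,155.5),(248.3,155.5),(248.3,233.5),(277.5,233.5)]
B=[(177.5,131.5),(145,133.5),(158.5,213.5),(189,212)]
for n,o,x0 in(("A",A,[.584,-.068,-.32]),("B",B,[.53,-.15,-.27])):
    q=fitrect(c,.084,.032,.015,o,x0);print(n,q.x.round(4),np.degrees(q.x[2]).round(1),q.fun.round(1))
At=[(308.5,177.5),(324,182),(312.5,219),(297,214)];Bt=[(348,201),(364,205),(356.5,243),(339,239)]
for n,o,x0 in(("A",At,[.584,-.068,-.32]),("B",Bt,[.53,-.15,-.27])):
    q=fitrect(t,.084,.032,.015,o,x0);print('top',n,q.x.round(4),np.degrees(q.x[2]).round(1),q.fun.round(1))
q=fitrect(c,.084,.032,.015,A,[.584,-.068,-.32]).x
to(q[0],q[1],.05,np.degrees(q[2]))
E
```

```text
A [ 0.5878 -0.066  -3.4829] -199.6 [-31.    0.2  31.    0.8  29.3   0.6 -29.3   0.2]
B [ 0.5349 -0.1511 -3.3805] -193.7 [-33.7   2.6  30.8  -2.3  31.6  -1.1 -28.6   2.9]
top A [ 0.5839 -0.0683 -0.3264] -18.7 [ 0.6 -0.5 -0.3 -0.6 -0.6  0.3  0.3  0.7]
top B [ 0.5318 -0.1524 -0.2524] -14.5 [ 0.6 -0.4 -0.3 -0.9 -1.3  0.4  0.9  0.8]
t 2.32 pos [ 0.5935 -0.0532  0.1632] yaw 161.5 tilt [ 0.001  0.001 -1.   ] F [0.13 0.55 0.13] w 0.0874
shift [  1.5 -14.1 113.2] turn 1.06 rows 2.734876846985182
```

```bash
python3 - <<'E'
from h import *
c=r.camera("wrist")
A=[(278.5,155.5),(248.3,155.5),(248.3,233.5),(277.5,233.5)]
B=[(177.5,131.5),(145,133.5),(158.5,213.5),(189,212)]
o=lambda q:[q[3],q[2],q[1],q[0]]
for n,p,x0 in(("A",o(A),[.584,-.068,-.32]),("B",o(B),[.53,-.15,-.27])):
    q=fitrect(c,.084,.032,.015,p,x0);print(n,q.x.round(4),np.degrees(q.x[2]).round(1),q.fun.round(1))
    if n=="A": q0=q.x
to(q0[0],q0[1],.05,np.degrees(q0[2]))
E
```

```text
A [ 0.5877 -0.0651 -0.3386] -19.4 [ 0.2  0.1  0.  -0.3 -0.8 -0.2  0.7  0.3]
B [ 0.5349 -0.1504 -0.2727] -15.6 [-0.3  0.5  0.4  0.5  0.1 -0.6 -0.2 -0.3]
t 2.37 pos [ 0.5936 -0.0533  0.1633] yaw 161.5 tilt [ 0.001  0.001 -1.   ] F [0.12 0.02 0.24] w 0.0867
shift [  1.9 -13.1 113.2] turn 0.9 rows 2.7340201229236265
```

```bash
python3 -m crank '[[1,[3,-8,35],1],[1,[3,-14,70],1],[1,[3,-14,100],1],[1,[3,-14,110],1],[1,[3,-14,110],1],[1,[3,-14,110],1]]'
python3 - <<'E'
from h import *
to(.586,-.0667,.007,-19.2)
c=r.camera("wrist");cv2.imwrite("pics/w3.png",np.clip(c["pixels"][:,:,::-1]*1.3,0,255))
for c in(r.camera("scene"),):crop(c,"s3.png",220,120,380,320,3)
E
```

```text
time: 2.87
ee_pos: [0.5868, -0.0665, 0.0538]
eef_rot: [0.17, 0.985, 0.0, 0.0]
ft_force: [0.2, -0.3, 0.9]
width: 0.0873
t 2.87 pos [ 0.5868 -0.0665  0.0538] yaw 160.44 tilt [ 0.001  0.    -1.   ] F [ 0.23 -0.33  0.91] w 0.0873
shift [ 0.7 -0.5 46.8] turn -0.36 rows 1.1217674832548163[ WARN:0@2.146] global loadsave.cpp:1063 imwrite_ Unsupported depth image for selected encoder is fallbacked to CV_8U.
```

View pics/w3.png

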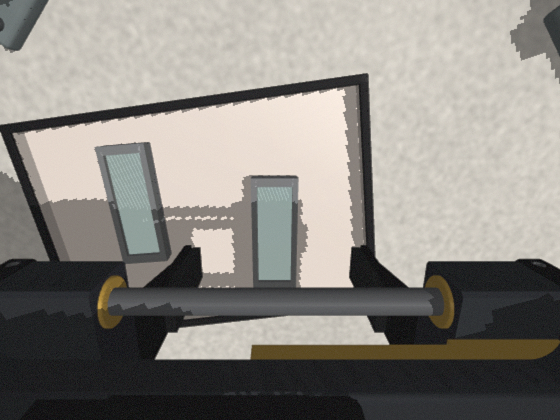

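View pics/s3.png

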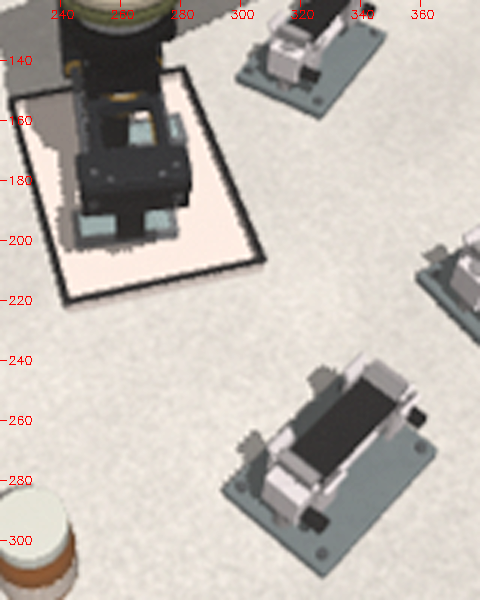

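```bash
python3 -m crank '[[1,[1,0,25],-0.3],[1,[1,0,40],-0.3],[1,[1,0,47],-0.3],[1,[1,0,48],-0.3],[1,[1,0,48],-0.3],[1,[1,0,48],-0.3]]'
python3 - <<'E'
from h import *
to(.586,-.0667,.006,-19.2)
c=r.camera("wrist");cv2.imwrite("pics/w4.png",np.clip(c["pixels"][:,:,::-1]*1.3,0,255).astype(np.uint8))
E
```

```text
time: 3.47
ee_pos: [0.5862, -0.0669, 0.0059]
eef_rot: [0.168, 0.986, 0.0, 0.001]
ft_force: [-0.2, -0.1, 1.2]
width: 0.0871
t 3.47 pos [ 0.5862 -0.0669  0.0059] yaw 160.68 tilt [ 0.002  0.    -1.   ] F [-0.15 -0.11  1.17] w 0.0871
shift [ 0.2  0.1 -0.1] turn -0.12 rows 0.006543981128591966
```

View pics/w4.png

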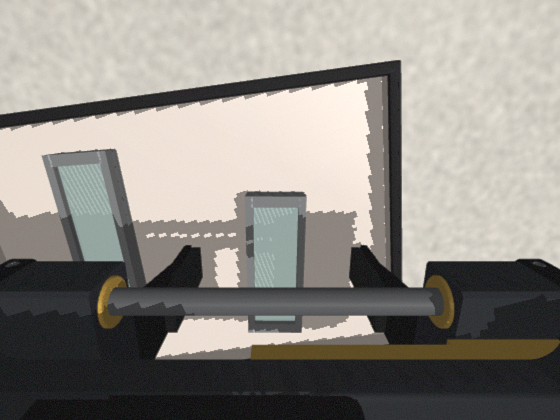

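```bash
python3 - <<'E'
from h import *
c=r.camera("wrist")
crop(c,"w5.png",225,180,325,345,4)
s=r.read_state()["ee_pos"]
for z in (.006,.025): print(proj(c,[s[0],s[1],z]))
E
```

```text
[[276.11578197 260.86657521]]
[[276.23606351 277.12366451]]
```

View pics/w5.png

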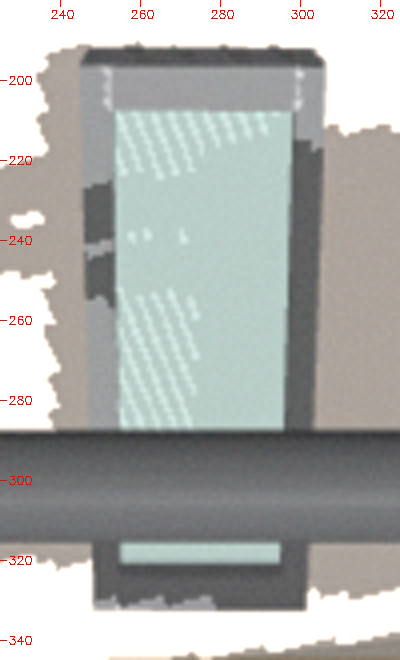

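```bash
python3 - <<'E'
from h import *
c=r.camera("wrist")
q=fitrect(c,.084,.032,.015,[(301.5,332),(248.5,332),(245.5,197),(306,197)][:0] or [(301.5,332),(301.5,332),(0,0),(0,0)][:0] or [(301.5,332),(248.5,332),(245.5,197),(306,197)],[.586,-.067,-.33])
# order: (+x,+y)=bottom right,(+,-)=bottom left,(-,-)=top left,(-,+)=top right
print(q.x.round(4),np.degrees(q.x[2]),q.fun.round(1))
to(q.x[0],q.x[1],.006,np.degrees(q.x[2]))
E
```

```text
[ 0.5865 -0.0675 -0.3416] -19.571310497733535 [ 0.3  0.7 -0.2  0.5 -0.7 -0.6  0.6 -0.3]
t 3.62 pos [ 0.5859 -0.0668  0.0056] yaw 160.68 tilt [ 0.002  0.    -1.   ] F [-0.31  0.06 -0.38] w 0.0868
shift [-0.8 -0.4 -0.4] turn 0.25 rows 0.0245521514849937
```

```bash
python3 -m crank '[[-1,[-1,0,0],0.2],[-1,[-1,0,0],0.2],[-1,[-1,0,0],0.2],[-1,[-1,0,0],0.2],[-1,[-1,0,0],0.2],[-1,[-1,0,0],0.2],[-1,[-1,0,0],0.2],[-1,[-1,0,0],0.2]]' 45
python3 -m crank '[[-1,[0,0,-20],0],[-1,[0,0,-50],0],[-1,[0,0,-90],0],[-1,[0,0,-125],0],[-1,[0,0,-145],0],[-1,[0,0,-145],0]]'
python3 - <<'E'
from h import *
to(.556,.197,.17,18.5)
c=r.camera("wrist");cv2.imwrite("pics/w6.png",np.clip(c["pixels"][:,:,::-1]*1.3,0,255).astype(np.uint8))
E
```

```text
time: 4.28
ee_pos: [0.5861, -0.0672, 0.0045]
eef_rot: [0.17, 0.986, 0.0, -0.0]
ft_force: [0.3, -0.3, 0.5]
width: 0.0414
time: 4.78
ee_pos: [0.5887, -0.0676, 0.1547]
eef_rot: [0.17, 0.985, 0.001, 0.004]
ft_force: [0.4, -0.3, -0.8]
width: 0.0034
t 4.78 pos [ 0.5887 -0.0676  0.1547] yaw 160.46 tilt [ 0.008  0.001 -1.   ] F [ 0.38 -0.26 -0.77] w 0.0034
shift [119.2 238.5 -15.4] turn -38.04 rows 6.403916096653446
```

View pics/w6.png

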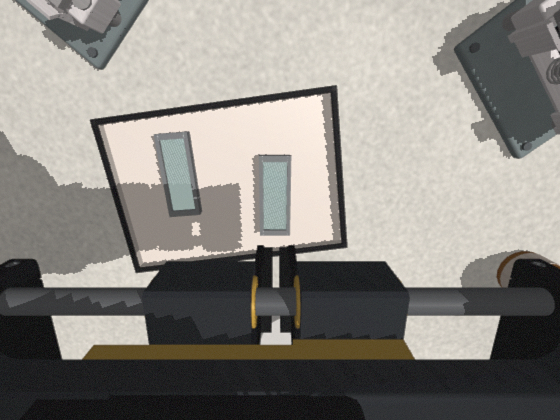

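```bash
python3 -m crank '[[0.4,[0,0,0],0],[0.4,[0,0,0],0],[0.4,[0,0,0],0],[0.4,[0,0,0],0],[0.4,[0,0,10],0],[0.4,[0,0,30],0],[0.4,[0,0,50],0],[0.4,[0,0,70],0],[0.4,[0,0,90],0],[0.4,[0,0,105],0],[0.4,[0,0,105],0]]' 45
python3 - <<'E'
from h import *
to(.586,-.0667,.006,-19.4)
c=r.camera("wrist");crop(c,"w7.png",185,160,365,345,4)
E
```

```text
time: 5.75
ee_pos: [0.5835, -0.067, 0.0404]
eef_rot: [0.169, 0.986, -0.001, -0.003]
ft_force: [-0.0, 0.2, -0.1]
width: 0.0594
t 5.75 pos [ 0.5835 -0.067   0.0404] yaw 160.49 tilt [-0.006 -0.    -1.   ] F [-0.02  0.21 -0.12] w 0.0594
shift [-2.5  1.2 34.4] turn -0.11 rows 0.826902084314031
```

View pics/w7.png

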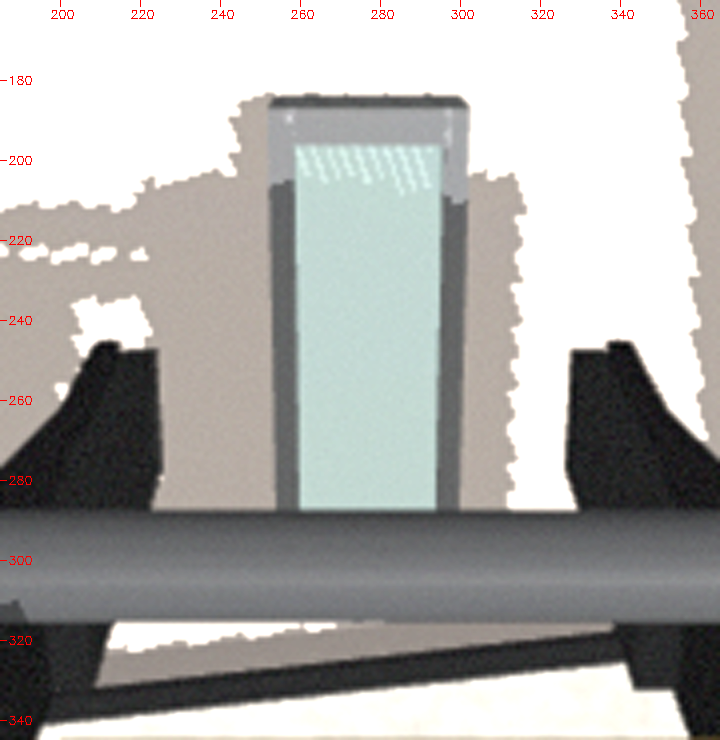

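Carrier A (cols 252–302) lies midway between the open fingers (cols 224 and 328). Descend and grip, with enough rows this time.

```bash
python3 -m crank '[[0.4,[0,0,20],0],[0.4,[0,0,32],0],[0.4,[0,0,34],0],[-1,[0,0,34],0],[-1,[0,0,34],0],[-1,[0,0,34],0],[-1,[0,0,34],0],[-1,[0,0,34],0],[-1,[0,0,34],0],[-1,[0,0,34],0],[-1,[0,0,34],0],[-1,[0,0,34],0]]' 45
python3 - <<'E'
from h import *
to(.5865,-.0675,.006,-19.4)
c=r.camera("wrist");crop(c,"w8.png",185,160,365,345,4)
E
```

```text
time: 6.8
ee_pos: [0.5864, -0.0671, 0.011]
eef_rot: [0.17, 0.986, 0.0, 0.0]
ft_force: [-1.7, 0.7, 6.0]
width: 0.0304
t 6.8 pos [ 0.5864 -0.0671  0.011 ] yaw 160.48 tilt [ 0.001  0.    -1.   ] F [-1.71  0.68  5.96] w 0.0304
shift [-0.2 -0.3  5. ] turn -0.12 rows 0.12006619424341503
```

View pics/w8.png

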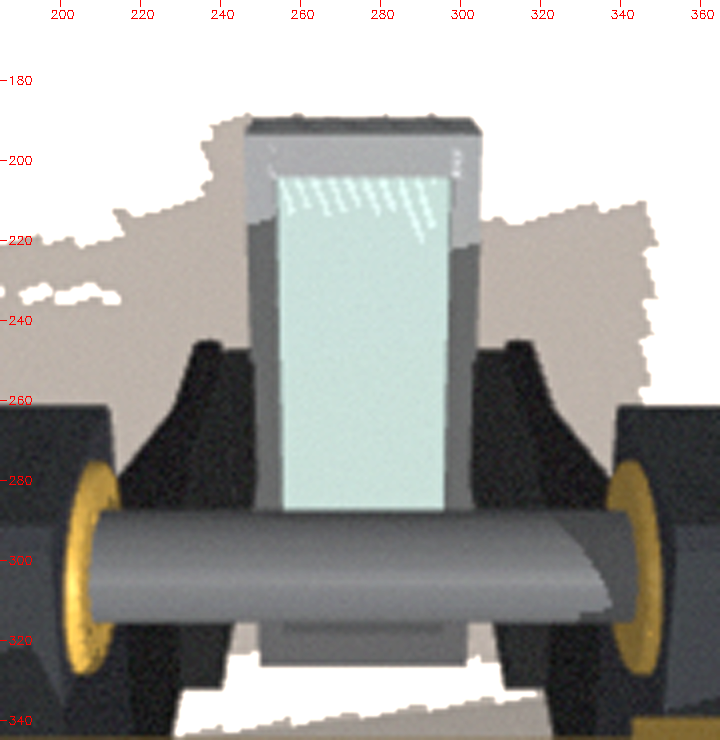

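```bash
python3 -m crank '[[0,[0,0,0],0],[0,[0,0,0],0],[0,[0,0,3],0],[0,[0,0,6],0],[0,[0,0,6],0],[-1,[0,0,6],0],[-1,[0,0,6],0],[-1,[0,0,6],0],[-1,[0,0,6],0],[-1,[0,0,6],0],[-1,[0,0,6],0],[-1,[0,0,6],0]]' 45
python3 - <<'E'
from h import *
to(.5865,-.0675,.006,-19.4)
c=r.camera("wrist");crop(c,"w9.png",185,160,365,345,4)
E
```

```text
time: 7.85
ee_pos: [0.5861, -0.0671, 0.0045]
eef_rot: [0.169, 0.986, 0.0, 0.0]
ft_force: [-0.6, -0.0, -0.4]
width: 0.0314
t 7.85 pos [ 0.5861 -0.0671  0.0045] yaw 160.48 tilt [ 0.  0. -1.] F [-0.62 -0.01 -0.38] w 0.0314
shift [-0.5 -0.2 -1.5] turn -0.12 rows 0.037152113360283796
```

View pics/w9.png

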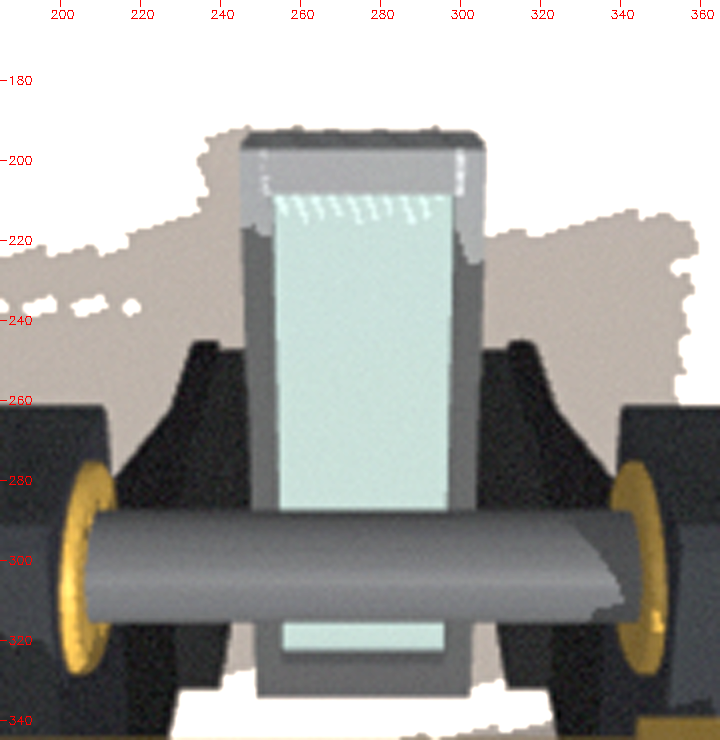

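```bash
python3 -m crank '[[-1,[0,0,-10],0],[-1,[0,0,-30],0],[-1,[0,0,-60],0],[-1,[0,0,-95],0],[-1,[0,0,-130],0],[-1,[0,0,-160],0],[-1,[0,0,-185],0],[-1,[0,0,-195],0],[-1,[0,0,-195],0]]' 
python3 - <<'E'
from h import *
to(.63,.22,.2,18.5)
E
```

```text
time: 8.65
ee_pos: [0.5874, -0.0674, 0.2026]
eef_rot: [0.17, 0.986, 0.001, 0.002]
ft_force: [1.9, 0.3, -1.7]
width: 0.0314
t 8.65 pos [ 0.5874 -0.0674  0.2026] yaw 160.47 tilt [ 0.005  0.001 -1.   ] F [ 1.85  0.28 -1.74] w 0.0314
shift [ 55.9 285.1   3. ] turn -38.03 rows 6.968290073529176
```

```bash
python3 -m crank '[[-1,[4,20,0],-3],[-1,[10,52,0],-8],[-1,[17,88,0],-13],[-1,[24,124,0],-18],[-1,[31,160,0],-23],[-1,[38,196,0],-28],[-1,[45,230,0],-33],[-1,[51,260,0],-36],[-1,[56,278,0],-38],[-1,[56,285,0],-38],[-1,[56,285,0],-38],[-1,[56,285,0],-38]]'
python3 - <<'E'
from h import *
to(.63,.22,.2,18.5)
c=r.camera("wrist");cv2.imwrite("pics/w10.png",np.clip(c["pixels"][:,:,::-1]*1.3,0,255).astype(np.uint8))
E
```

```text
time: 9.65
ee_pos: [0.6287, 0.2182, 0.1988]
eef_rot: [-0.159, 0.987, -0.001, -0.0]
ft_force: [0.3, -0.3, -0.5]
width: 0.0314
t 9.65 pos [0.6287 0.2182 0.1988] yaw -161.68 tilt [-0.001 -0.002 -1.   ] F [ 0.28 -0.31 -0.54] w 0.0314
shift [-1.8  1.3 -1.2] turn -0.18 rows 0.061381233508410044
```

View pics/w10.png

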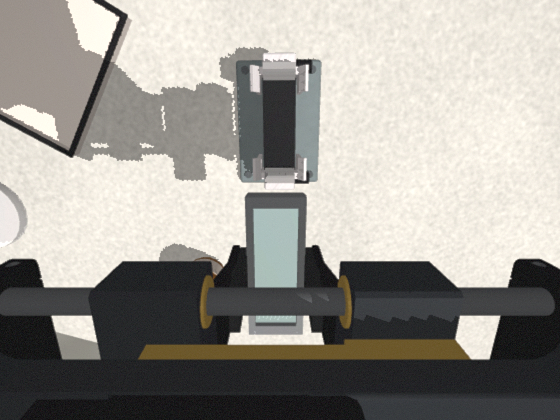

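Magazine (foot cols 236–321, rows 57–183; plate cols 264–297) is in line with the held carrier (cols 246–306). Enlarge.

```bash
python3 - <<'E'
from h import *
c=r.camera("wrist")
crop(c,"w11.png",225,40,335,200,5); crop(c,"w12.png",235,185,320,345,5)
print(c["cam_to_world"].round(4).tolist(),f(c))
E
```

```text
[[-0.3136, 0.9078, 0.2786, 0.5525], [0.9495, 0.3003, 0.0905, 0.1918], [-0.0015, 0.2929, -0.9561, 0.3616], [0.0, 0.0, 0.0, 1.0]] 304.76041091021585
```

View pics/w11.png

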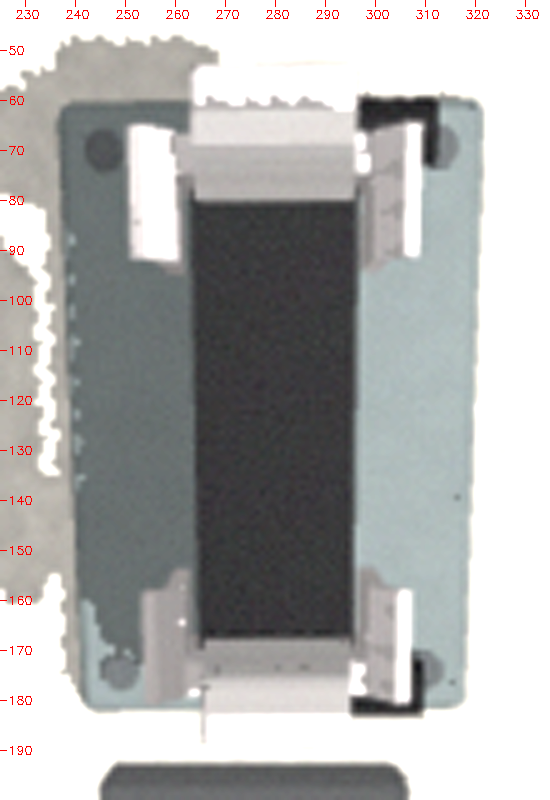

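View pics/w12.png

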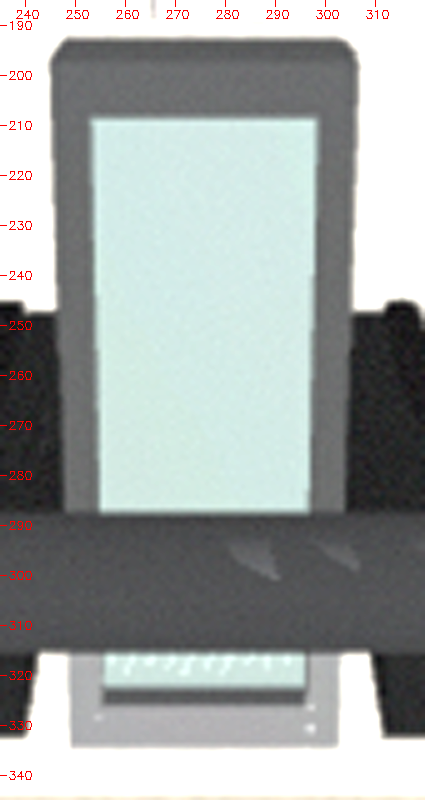

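```bash
python3 - <<'E'
from h import *
c=r.camera("wrist"); s=r.read_state()
def tofr(p):
    M=R.from_quat(s["eef_rot"]).as_matrix(); return M.T@(np.array(p)-s["ee_pos"])*1000
pl=[(295.5,168),(264.5,168),(263.5,80),(296.5,80)]
for z in(.060,.064,.068,.072,.076):
    q=fitrect(c,.077,.030,z,pl,[.556,.198,.32]);print(z,q.x.round(4),np.degrees(q.x[2]).round(2),q.cost.round(2),q.fun.round(1))
ft=[(317.5,181.5),(242.5,182),(237.5,60.5),(321,61)]
for z in(0,.012):
    q=fitrect(c,.130,.090,z,ft,[.556,.198,.32]);print('foot',z,q.x.round(4),np.degrees(q.x[2]).round(2),q.cost.round(2),q.fun.round(1))
    print(tofr([*q.x[:2],z]))
z=s["ee_pos"][2]-.0015+.012
q=fitrect(c,.084,.032,z,[(302.5,334),(249,334),(245.5,197),(306,197)],[.62,.218,.32]);print('car',q.x.round(4),np.degrees(q.x[2]).round(2),q.cost.round(2),q.fun.round(1),tofr([*q.x[:2],z]))
E
```

```text
0.06 [0.5578 0.1976 0.3225] 18.48 8.13 [-0.4 -2.2  0.3 -2.1  0.2  1.9 -0.1  1.8]
0.064 [0.5578 0.1976 0.3225] 18.48 4.17 [-0.2 -1.6  0.1 -1.5 -0.1  1.4  0.1  1.2]
0.068 [0.5578 0.1975 0.3226] 18.48 1.6 [ 0.  -1.  -0.1 -0.9 -0.3  0.9  0.4  0.7]
0.072 [0.5579 0.1975 0.3226] 18.49 0.54 [ 0.2 -0.3 -0.3 -0.2 -0.5  0.3  0.6  0.2]
0.076 [0.5579 0.1974 0.3227] 18.49 1.12 [ 0.4  0.3 -0.5  0.4 -0.8 -0.2  0.8 -0.4]
foot 0 [0.5579 0.198  0.3255] 18.65 3.02 [-0.4 -1.2 -0.1 -1.3  0.3  1.6  0.2  0.4]
[ 73.67871853   3.76472748 199.73029227]
foot 0.012 [0.5582 0.198  0.3255] 18.65 5.18 [ 0.8  1.  -1.3  1.  -1.2 -0.1  1.7 -1.3]
[ 73.38557108   3.61103371 187.7304363 ]
car [0.6292 0.217  0.3192] 18.29 0.98 [ 0.2  0.2 -0.2  0.2 -1.  -0.1  1.  -0.1] [-1.01372849e-02 -7.59449547e-01 -1.04994273e+01]
```

```bash
python3 -m crank '[[-1,[15,1,0],-0.2],[-1,[40,3,20],-0.2],[-1,[62,4.3,45],-0.2],[-1,[74,4.3,70],-0.2],[-1,[74,4.3,90],-0.2],[-1,[74,4.3,102],-0.2],[-1,[74,4.3,106],-0.2],[-1,[74,4.3,106],-0.2],[-1,[74,4.3,106],-0.2]]'
python3 - <<'E'
from h import *
to(.557,.198,.09,18.5)
c=r.camera("scene");crop(c,"s13.png",270,190,390,320,5)
c=r.camera("wrist");cv2.imwrite("pics/w13.png",np.clip(c["pixels"][:,:,::-1]*1.3,0,255).astype(np.uint8))
E
```

```text
time: 10.55
ee_pos: [0.558, 0.2006, 0.0945]
eef_rot: [-0.162, 0.987, 0.0, 0.001]
ft_force: [0.7, -0.9, 0.3]
width: 0.0314
t 10.55 pos [0.558  0.2006 0.0945] yaw -161.37 tilt [ 0.001  0.    -1.   ] F [ 0.71 -0.89  0.33] w 0.0314
shift [ 1.8 -2.1  4.5] turn 0.13 rows 0.12779691743109597
```

View pics/s13.png

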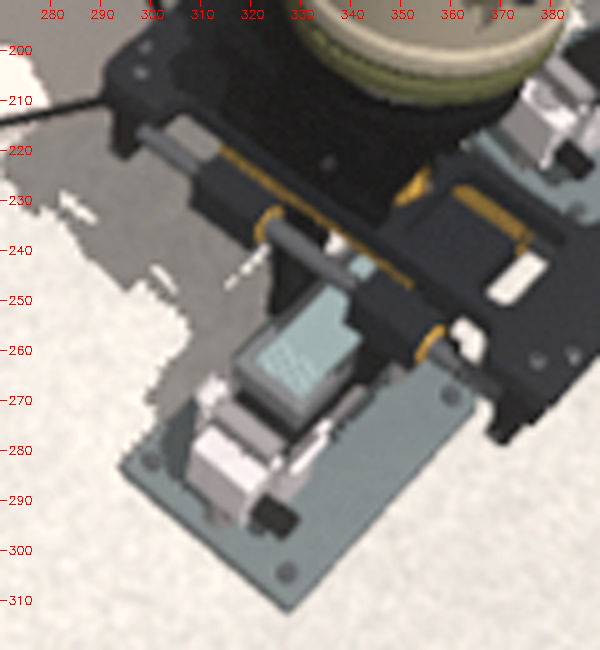

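View pics/w13.png

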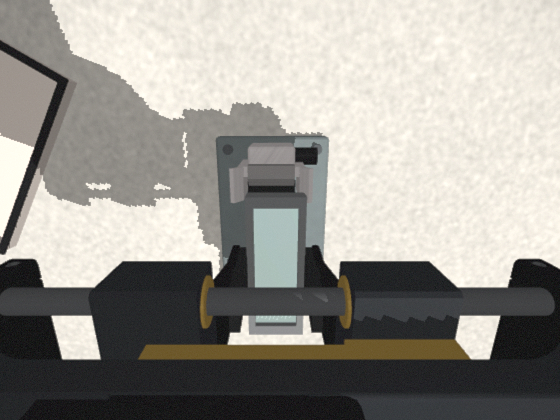

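```bash
python3 - <<'E'
from h import *
c=r.camera("wrist");crop(c,"w14.png",205,125,340,265,5)
# predicted: guides/lip near end centre at tool-frame y=0
s=r.read_state();M=R.from_quat(s["eef_rot"]).as_matrix()
for n,p in dict(lipL=(.0385,-.014,.066),lipR=(.0385,.014,.066),carL=(.042,-.016,.105),carR=(.042,.016,.105),footL=(.065,-.045,.012),footR=(.065,.045,.012)).items():
    w=s["ee_pos"]+M@np.array([p[0],p[1],0]);w[2]=p[2];print(n,proj(c,w).round(1))
E
```

```text
lipL [[254.7 186.5]]
lipR [[298.5 186.5]]
carL [[245.8 196.3]]
carR [[308.  196.3]]
footL [[218.9 138.4]]
footR [[333.8 138.4]]
```

View pics/w14.png

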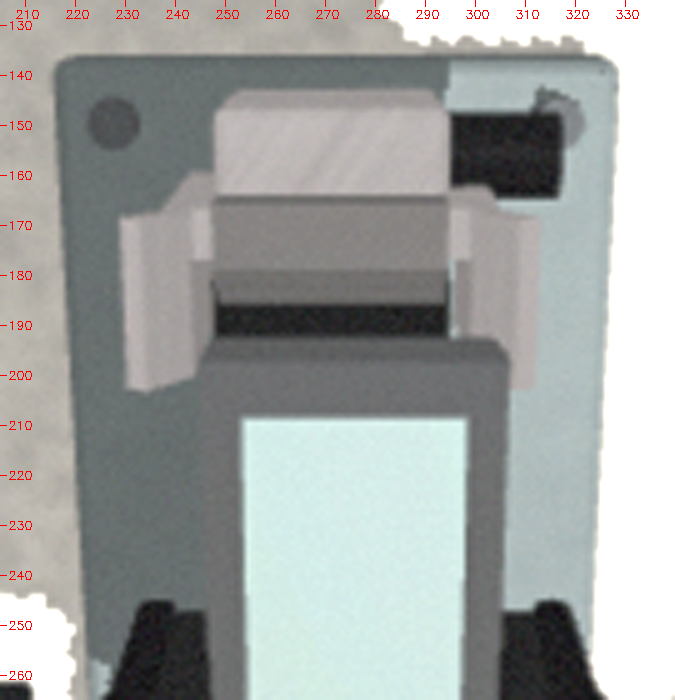

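```bash
python3 -m crank '[[-1,[0,-1.5,0],0],[-1,[0.3,-2.9,3],0],[-1,[0.3,-2.9,8],0],[-1,[0.3,-2.9,8],0],[-1,[0.3,-2.9,8],0],[-1,[0.3,-2.9,8],0]]'
python3 - <<'E'
from h import *
to(.557,.198,.08,18.5)
c=r.camera("wrist");crop(c,"w15.png",205,125,340,265,5)
s=r.read_state();M=R.from_quat(s["eef_rot"]).as_matrix()
for n,p in dict(lipL=(.0385,-.014,.066),lipR=(.0385,.014,.066),carL=(.042,-.016,s["ee_pos"][2]+.0105),carR=(.042,.016,s["ee_pos"][2]+.0105),footL=(.065,-.045,.012),footR=(.065,.045,.012)).items():
    w=s["ee_pos"]+M@np.array([p[0],p[1],0]);w[2]=p[2];print(n,proj(c,w).round(1))
E
```

```text
time: 11.2
ee_pos: [0.5576, 0.198, 0.0854]
eef_rot: [-0.162, 0.987, 0.0, -0.0]
ft_force: [-0.5, -0.3, -1.4]
width: 0.0314
t 11.2 pos [0.5576 0.198  0.0854] yaw -161.32 tilt [-0. -0. -1.] F [-0.47 -0.26 -1.42] w 0.0314
shift [0.6 0.2 5.4] turn 0.18 rows 0.1309219182097401
lipL [[253.6 190.2]]
lipR [[299.5 190.2]]
carL [[245.6 196.8]]
carR [[307.9 196.8]]
footL [[216.7 139.7]]
footR [[336.  139.7]]
```

View pics/w15.png

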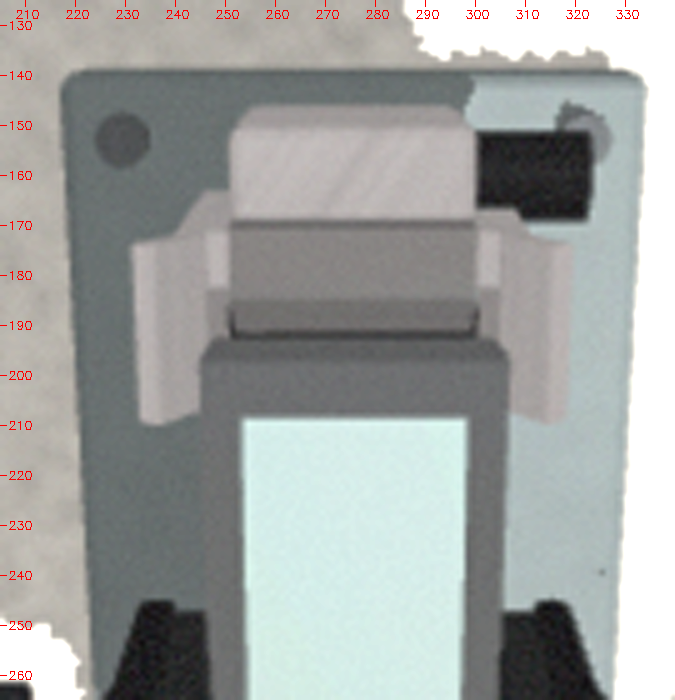

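```bash
python3 -m crank '[[-1,[0,0,3],0],[-1,[0,0,6],0],[-1,[0,0,6],0],[-1,[0,0,6],0]]'; python3 -m crank '[[-1,[0,0,2],0],[-1,[0,0,4],0],[-1,[0,0,4],0],[-1,[0,0,4],0]]'; python3 -m crank '[[-1,[0,0,2],0],[-1,[0,0,2],0],[-1,[0,0,2],0]]';python3 -m crank '[[-1,[0,0,2],0],[-1,[0,0,2],0],[-1,[0,0,2],0]]'
```

```text
time: 11.58
ee_pos: [0.5575, 0.1979, 0.0792]
eef_rot: [-0.162, 0.987, -0.0, -0.0]
ft_force: [-0.5, 0.5, -0.2]
width: 0.0313
time: 11.92
ee_pos: [0.5577, 0.198, 0.0756]
eef_rot: [-0.162, 0.987, 0.0, 0.0]
ft_force: [-1.4, 0.2, 2.0]
width: 0.0315
time: 12.17
ee_pos: [0.5578, 0.198, 0.0737]
eef_rot: [-0.162, 0.987, 0.0, 0.0]
ft_force: [0.3, 0.5, 2.9]
width: 0.0312
time: 12.42
ee_pos: [0.5574, 0.1979, 0.0713]
eef_rot: [-0.162, 0.987, -0.0, -0.0]
ft_force: [0.4, 0.2, 0.7]
width: 0.0315
```

```bash
for i in 1 2 3; do python3 -m crank '[[-1,[0,0,1],0],[-1,[0,0,2],0],[-1,[0,0,2],0],[-1,[0,0,2],0]]' | grep -E "pos|force"; done
python3 - <<'E'
from h import *
c=r.camera("wrist");crop(c,"w16.png",205,125,340,265,5)
E
```

```text
ee_pos: [0.5576, 0.1979, 0.0694]
ft_force: [-0.2, 0.1, 0.9]
ee_pos: [0.5576, 0.1979, 0.0675]
ft_force: [-1.1, -0.6, 2.9]
ee_pos: [0.5576, 0.1979, 0.0654]
ft_force: [-1.2, -0.6, 3.1]
```

View pics/w16.png

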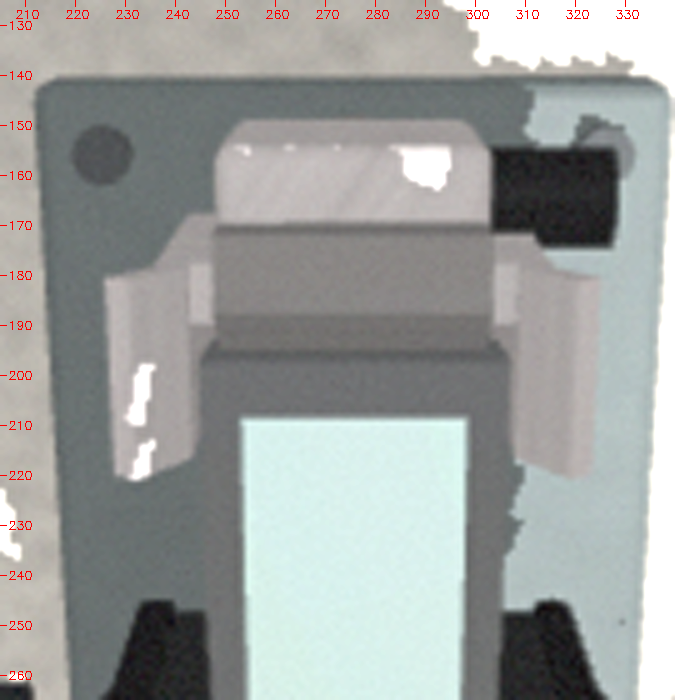

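```bash
for i in 1 2 3 4; do python3 -m crank '[[-1,[0,0,1],0],[-1,[0,0,1.5],0],[-1,[0,0,1.5],0]]' | grep -E "pos|force"; done
python3 - <<'E'
from h import *
c=r.camera("wrist");crop(c,"w17.png",205,125,340,265,5)
c=r.camera("scene");crop(c,"s17.png",270,190,390,320,5)
E
```

```text
ee_pos: [0.5577, 0.198, 0.064]
ft_force: [-1.7, -1.0, 3.4]
ee_pos: [0.5577, 0.198, 0.0625]
ft_force: [-2.3, -0.1, 3.6]
ee_pos: [0.5577, 0.1979, 0.061]
ft_force: [-1.8, -0.2, 4.1]
ee_pos: [0.5577, 0.1979, 0.0594]
ft_force: [-0.6, -0.6, 2.8]
```

View pics/w17.png

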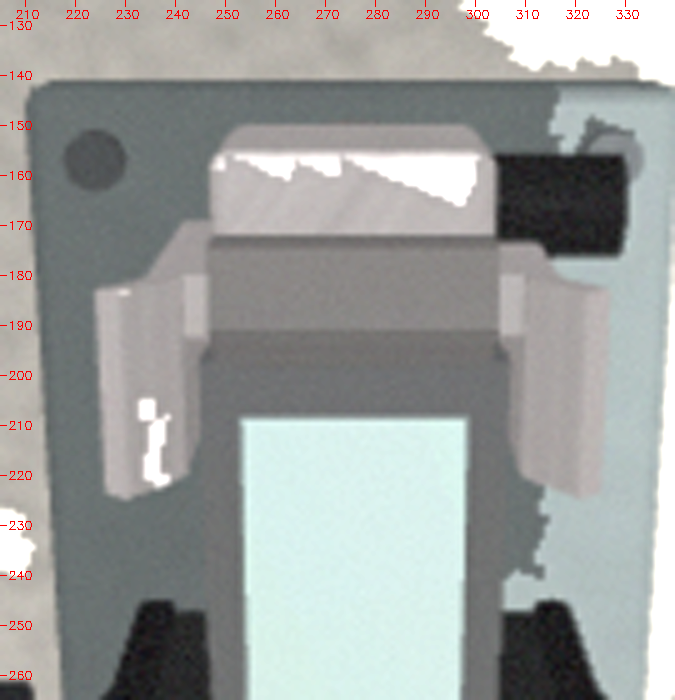

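View pics/s17.png

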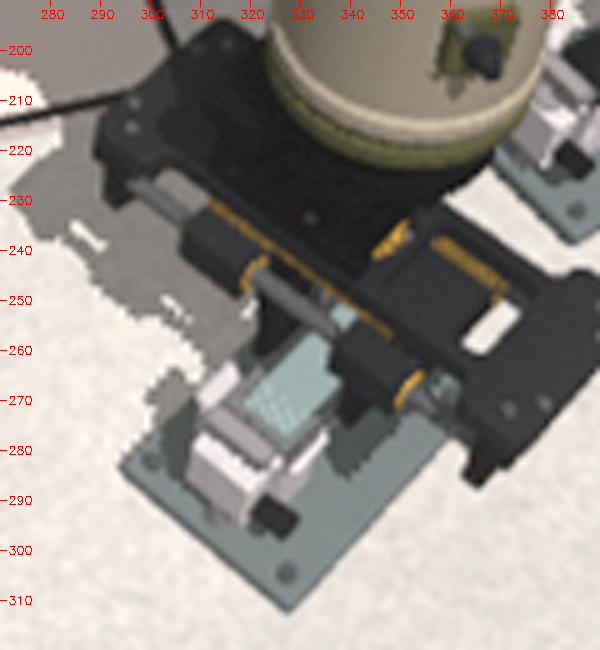

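```bash
for i in 1 2 3; do python3 -m crank '[[-1,[0,0,0.5],0],[-1,[0,0,1],0],[-1,[0,0,1],0],[-1,[0,0,1],0]]' | grep -E "pos|force"; done
python3 - <<'E'
from h import *
c=r.camera("wrist");crop(c,"w18.png",205,125,340,265,5)
E
```

```text
ee_pos: [0.5576, 0.198, 0.0584]
ft_force: [-0.7, -0.3, 2.5]
ee_pos: [0.5577, 0.198, 0.0576]
ft_force: [-1.8, -1.0, 3.9]
ee_pos: [0.5577, 0.198, 0.0565]
ft_force: [-1.8, -0.4, 4.1]
```

View pics/w18.png

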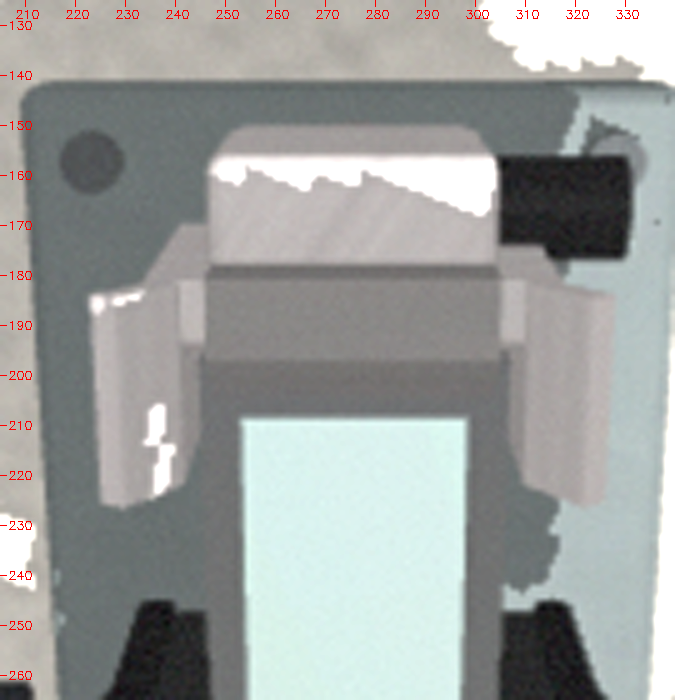

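```bash
python3 - <<'E'
from h import *
c=r.camera("wrist");crop(c,"w19.png",225,140,325,225,7)
s=r.read_state();M=R.from_quat(s["eef_rot"]).as_matrix();print(s["ee_pos"],s["ft_force"])
for L in(.064,.066,.068,.070):
  for x in(.0385,.0435):
    w=s["ee_pos"]+M@np.array([x,0,0]);w[2]=L;a=proj(c,w)[0,1]; w[2]=L+.003;b=proj(c,w)[0,1]
    w=s["ee_pos"]+M@np.array([x+.0073,0,0]);w[2]=L+.0105;print(L,x,a.round(1),b.round(1),proj(c,w)[0,1].round(1))
E
```

```text
[0.5576857  0.1979822  0.05656528] [-2.06714643 -1.47373278  4.12579727]
0.064 0.0385 201.7 203.2 192.8
0.064 0.0435 192.4 193.8 182.7
0.066 0.0385 202.7 204.2 193.8
0.066 0.0435 193.3 194.7 183.6
0.068 0.0385 203.7 205.3 194.8
0.068 0.0435 194.2 195.7 184.5
0.07 0.0385 204.8 206.4 195.9
0.07 0.0435 195.2 196.7 185.4
```

View pics/w19.png

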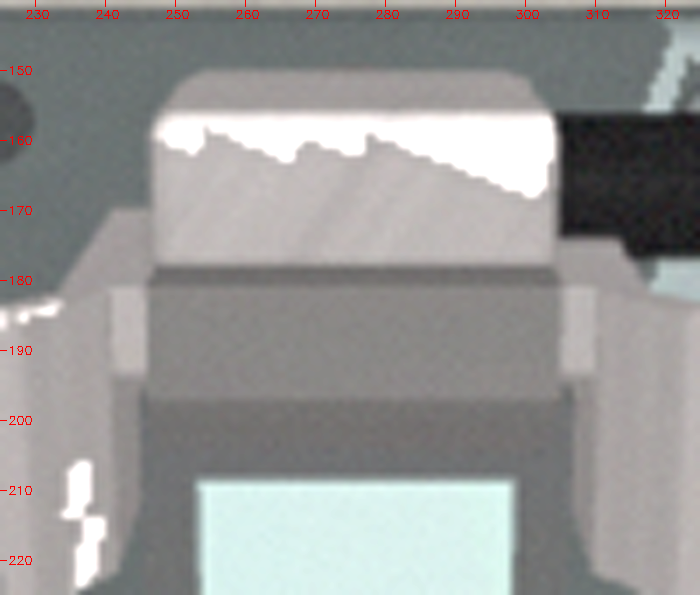

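```bash
python3 -m crank '[[-1,[0,0,0.5],0],[-1,[0,0,0.8],0],[-1,[0,0,0.8],0],[-1,[0,0,0.8],0]]' | grep -E "pos|force"
python3 - <<'E'
from h import *
c=r.camera("scene");crop(c,"s19.png",295,230,370,310,8)
c=r.camera("wrist");crop(c,"w20.png",225,140,325,225,7)
E
```

```text
ee_pos: [0.5577, 0.198, 0.0557]
ft_force: [-0.4, -0.4, 3.6]
```

View pics/s19.png

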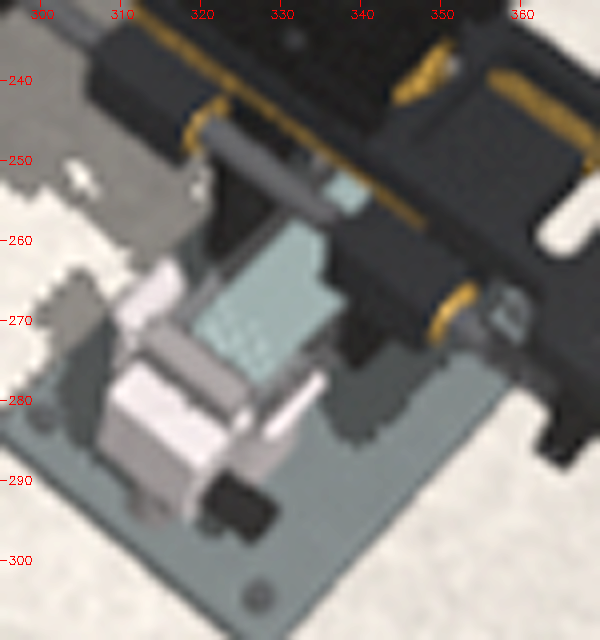

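View pics/w20.png

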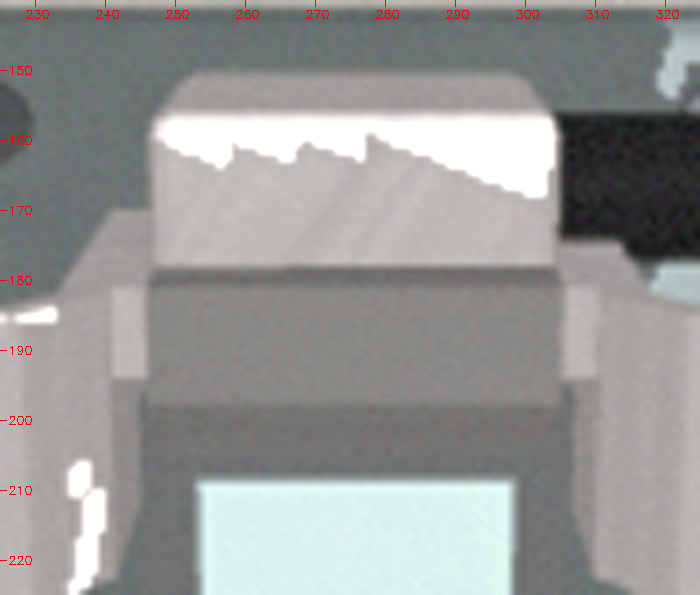

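```bash
python3 -m crank '[[0.2,[0,0,0],0],[0.2,[0,0,0],0],[0.2,[0,0,0],0],[0.2,[0,0,0],0],[0.2,[0,0,0],0],[0.2,[0,0,0],0]]'
python3 -m crank '[[0.2,[0,0,-10],0],[0.2,[0,0,-40],0],[0.2,[0,0,-80],0],[0.2,[0,0,-115],0],[0.2,[-20,0,-140],0],[0.2,[-50,0,-140],0],[0.2,[-72,0,-140],0],[0.2,[-72,0,-140],0]]'
python3 - <<'E'
from h import *
to(.5349,-.1504,.16,-15.6)
c=r.camera("scene");crop(c,"s21.png",285,230,375,315,7)
c=r.camera("wrist");crop(c,"w21.png",205,30,350,260,3)
E
```

```text
time: 16.6
ee_pos: [0.5576, 0.1979, 0.0556]
eef_rot: [-0.162, 0.987, 0.0, -0.0]
ft_force: [-0.6, -0.0, 0.2]
width: 0.0513
time: 17.27
ee_pos: [0.6283, 0.2221, 0.1962]
eef_rot: [-0.163, 0.987, 0.0, 0.001]
ft_force: [-0.1, 0.4, -0.4]
width: 0.0522
t 17.27 pos [0.6283 0.2221 0.1962] yaw -161.29 tilt [ 0.002  0.    -1.   ] F [-0.12  0.36 -0.37] w 0.0522
shift [ 208.  -322.9   35.9] turn 34.31 rows 9.251233943225856
```

View pics/s21.png

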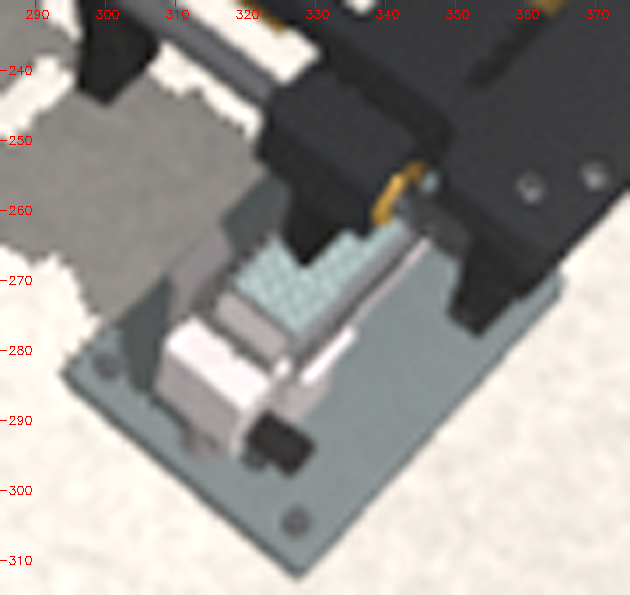

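View pics/w21.png

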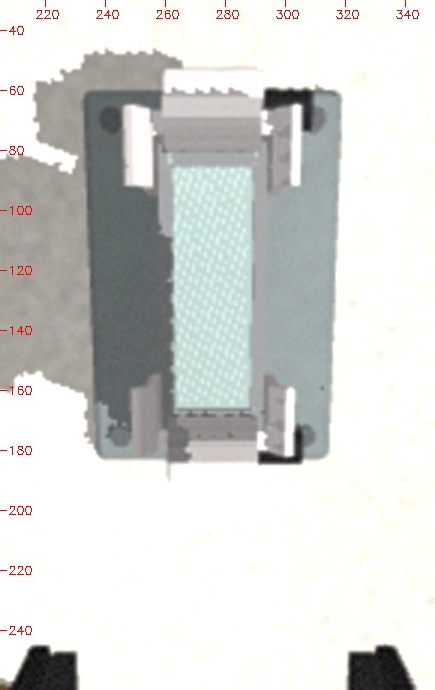

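```bash
python3 - <<'E'
from h import *
c=r.camera("wrist");crop(c,"w22.png",230,50,320,120,8);crop(c,"w23.png",230,130,320,200,8)
E
```

```text
(no output)
```

View pics/w22.png

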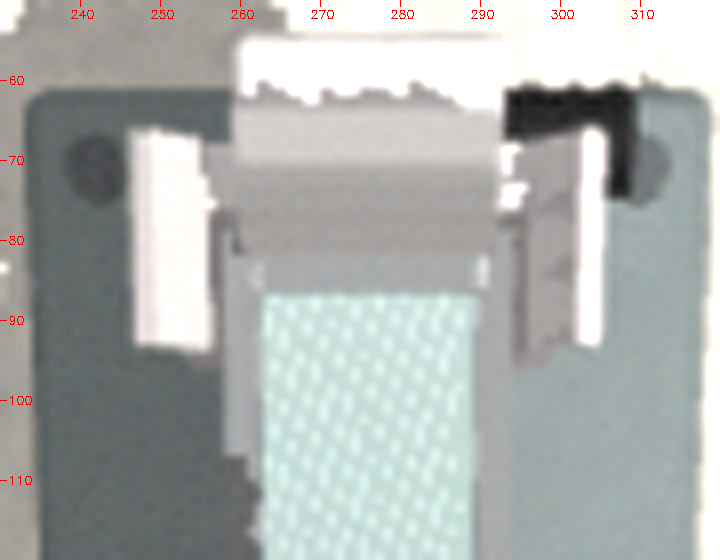

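View pics/w23.png

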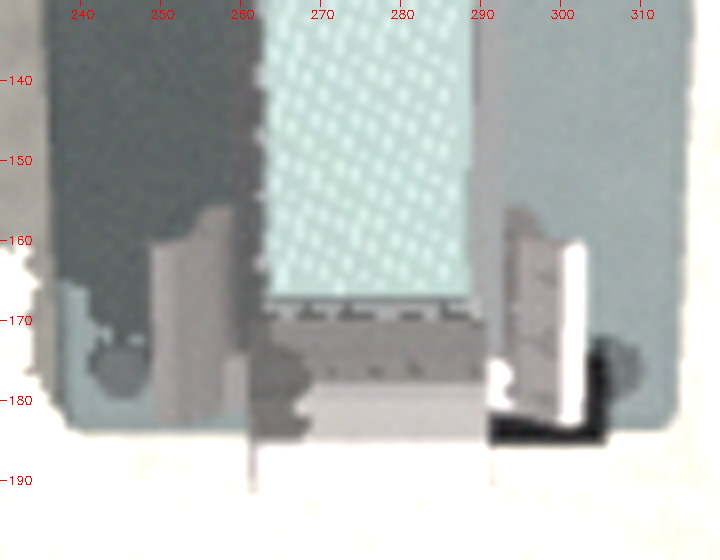

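```bash
python3 -m crank '[[0.4,[10,-15,0],3],[0.4,[30,-46,0],8],[0.4,[52,-80,0],14],[0.4,[74,-114,0],19],[0.4,[96,-148,0],24],[0.4,[118,-182,0],28],[0.4,[140,-216,0],32],[0.4,[162,-250,0],34],[0.4,[184,-284,0],34.3],[0.4,[202,-312,0],34.3],[0.4,[210,-324,0],34.3],[0.4,[210,-324,0],34.3]]'
python3 - <<'E'
from h import *
to(.5333,-.1525,.05,-15.6)
E
```

```text
time: 18.42
ee_pos: [0.5284, -0.1578, 0.1964]
eef_rot: [0.139, 0.99, -0.0, 0.0]
ft_force: [1.2, 0.5, -0.4]
width: 0.0609
t 18.42 pos [ 0.5284 -0.1578  0.1964] yaw 163.99 tilt [ 0.001 -0.    -1.   ] F [ 1.18  0.5  -0.36] w 0.0609
shift [ -3.2   6.4 146.4] turn -0.41 rows 3.5161480768638524
```

```bash
python3 -m crank '[[0.4,[-2,4,30],-0.4],[0.4,[-3,6,65],-0.4],[0.4,[-3,6,100],-0.4],[0.4,[-3,6,130],-0.4],[0.4,[-3,6,140],-0.4],[0.4,[-3,6,140],-0.4],[0.4,[-3,6,140],-0.4],[0.4,[-3,6,140],-0.4]]'
python3 - <<'E'
from h import *
to(.5333,-.1525,.006,-15.6)
c=r.camera("wrist");crop(c,"w24.png",185,160,365,345,4)
E
```

```text
time: 19.08
ee_pos: [0.5365, -0.1482, 0.0578]
eef_rot: [0.132, 0.991, 0.0, 0.001]
ft_force: [0.4, -0.6, -0.1]
width: 0.0608
t 19.08 pos [ 0.5365 -0.1482  0.0578] yaw 164.79 tilt [ 0.003  0.    -1.   ] F [ 0.43 -0.58 -0.07] w 0.0608
shift [ 2.1 -5.  51.8] turn 0.39 rows 1.2496777174282647
```

View pics/w24.png

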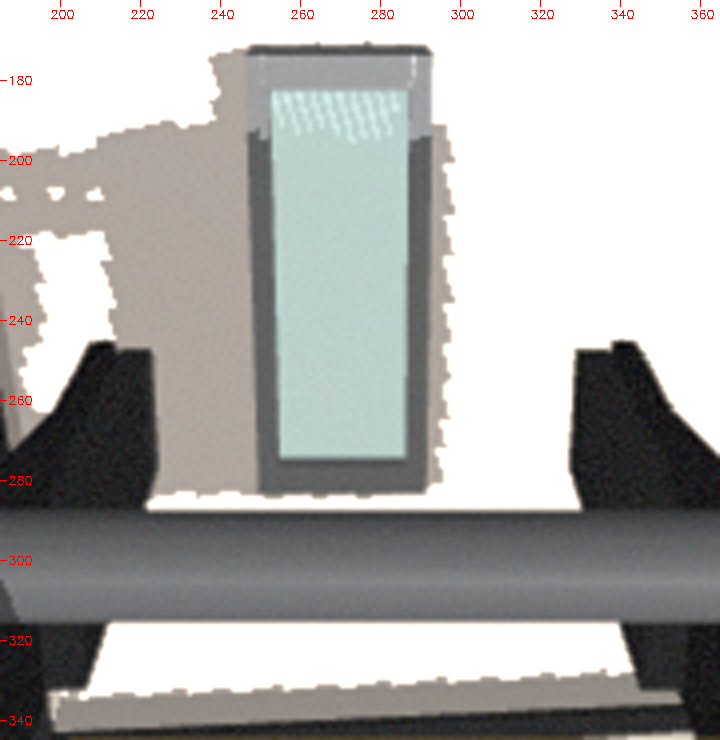

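```bash
python3 - <<'E'
from h import *
c=r.camera("wrist")
q=fitrect(c,.084,.032,.015,[(291.5,283),(250,283),(247,174),(292.5,174)],[.534,-.15,-.27])
print(q.x.round(4),np.degrees(q.x[2]).round(2),q.fun.round(1))
to(q.x[0],q.x[1],.0045,np.degrees(q.x[2]))
E
```

```text
[ 0.5336 -0.1517 -0.2622] -15.02 [ 0.3  0.3 -0.3  0.4 -0.8 -0.2  0.9 -0.4]
t 19.18 pos [ 0.5365 -0.1483  0.0577] yaw 164.79 tilt [ 0.003  0.    -1.   ] F [ 0.63 -0.08  0.29] w 0.0611
shift [ 2.  -4.1 53.2] turn -0.19 rows 1.2800786599132599
```

```bash
python3 -m crank '[[0.4,[2,-4.5,0],-0.2],[0.4,[2,-4.5,20],-0.2],[0.4,[2,-4.5,40],-0.2],[0.4,[2,-4.5,46],-0.2],[0.4,[2,-4.5,46],-0.2],[0.4,[2,-4.5,46],-0.2]]'
python3 - <<'E'
from h import *
to(.5336,-.1517,.0045,-15.02)
c=r.camera("wrist");crop(c,"w25.png",185,160,365,345,4)
E
```

```text
time: 19.68
ee_pos: [0.5323, -0.1524, 0.0104]
eef_rot: [0.131, 0.991, -0.0, 0.0]
ft_force: [0.3, 0.5, -0.2]
width: 0.0609
t 19.68 pos [ 0.5323 -0.1524  0.0104] yaw 164.97 tilt [ 0. -0. -1.] F [ 0.27  0.54 -0.25] w 0.0609
shift [-1.1  1.   5.9] turn -0.01 rows 0.14624043874087972
```

View pics/w25.png

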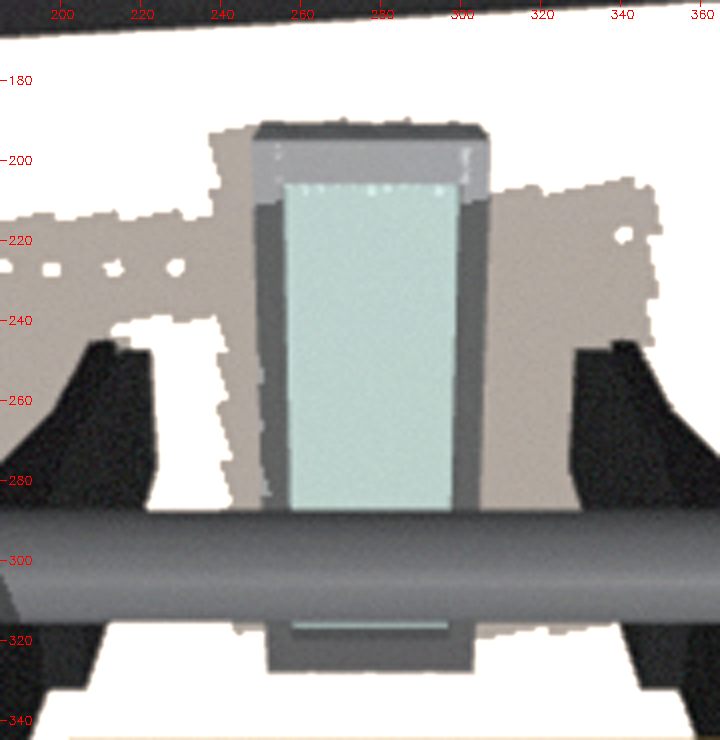

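```bash
python3 -m crank '[[0.4,[-0.6,1.5,0],0],[0.4,[-0.6,1.5,3],0],[0.4,[-0.6,1.5,6],0],[0.4,[-0.6,1.5,6],0],[-1,[-0.6,1.5,6],0],[-1,[-0.6,1.5,6],0],[-1,[-0.6,1.5,6],0],[-1,[-0.6,1.5,6],0],[-1,[-0.6,1.5,6],0],[-1,[-0.6,1.5,6],0]]' 45
python3 -m crank '[[-1,[0,0,0],0],[-1,[0,0,0],0],[-1,[0,0,0],0],[-1,[0,0,0],0]]'
python3 - <<'E'
from h import *
to(.5336,-.1517,.0045,-15.02)
c=r.camera("wrist");crop(c,"w26.png",185,160,365,345,4)
E
```

```text
time: 20.57
ee_pos: [0.533, -0.1508, 0.0037]
eef_rot: [0.131, 0.991, 0.0, -0.0]
ft_force: [-0.1, 0.5, -0.1]
width: 0.0313
time: 20.9
ee_pos: [0.5331, -0.1507, 0.0037]
eef_rot: [0.131, 0.991, 0.0, 0.0]
ft_force: [0.0, -0.5, 0.2]
width: 0.0315
t 20.9 pos [ 0.5331 -0.1507  0.0037] yaw 164.98 tilt [ 0.  0. -1.] F [ 0.05 -0.5   0.21] w 0.0315
shift [-0.8 -0.8 -0.8] turn -0.0 rows 0.03237039060376142
```

View pics/w26.png

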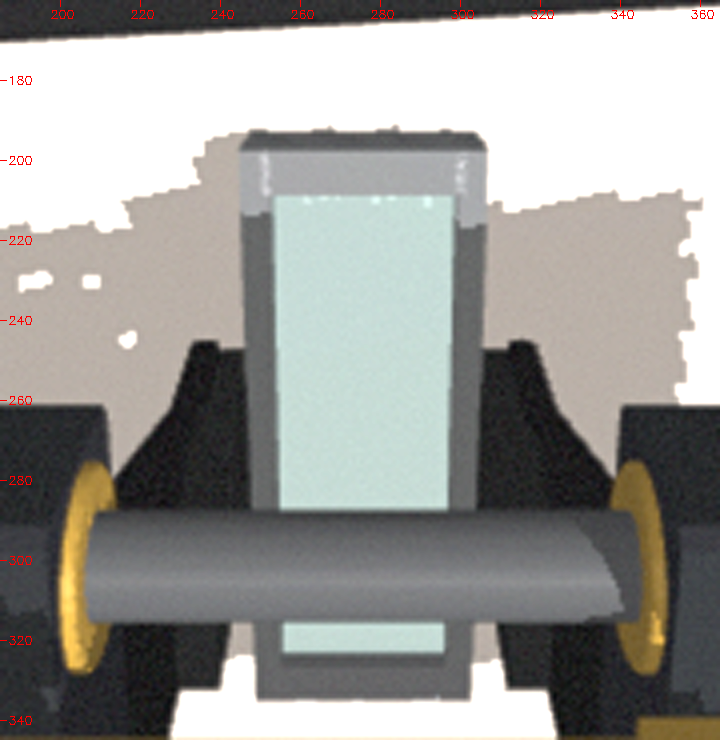

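```bash
python3 -m crank '[[-1,[0,0,-10],0],[-1,[0,0,-30],0],[-1,[0,0,-60],0],[-1,[0,0,-95],0],[-1,[0,0,-130],0],[-1,[0,0,-150],0],[-1,[0,0,-160],0],[-1,[0,0,-160],0],[-1,[0,0,-160],0]]' 
python3 - <<'E'
from h import *
to(.5577,.198,.16,18.68)
E
```

```text
time: 21.7
ee_pos: [0.5328, -0.1506, 0.1632]
eef_rot: [0.131, 0.991, 0.0, -0.0]
ft_force: [-0.5, -0.5, -1.2]
width: 0.0317
t 21.7 pos [ 0.5328 -0.1506  0.1632] yaw 164.99 tilt [-0.  0. -1.] F [-0.48 -0.48 -1.18] w 0.0317
shift [ 66.3 343.1   3.3] turn -33.69 rows 8.380575993134153
```

```bash
python3 -m crank '[[-1,[3,14,0],-2],[-1,[8,40,0],-6],[-1,[14,74,0],-10],[-1,[21,108,0],-14],[-1,[28,142,0],-18],[-1,[35,178,0],-22],[-1,[42,214,0],-26],[-1,[49,250,0],-29],[-1,[55,284,0],-32],[-1,[61,314,0],-33.7],[-1,[65,334,0],-33.7],[-1,[66.3,343,0],-33.7]]'
python3 -m crank '[[-1,[0,0,0],0],[-1,[0,0,0],0],[-1,[0,0,0],0],[-1,[0,0,0],0],[-1,[0,0,0],0]]'
python3 - <<'E'
from h import *
to(.5577,.198,.0945,18.68)
E
```

```text
time: 22.7
ee_pos: [0.5558, 0.2024, 0.1614]
eef_rot: [-0.166, 0.986, 0.0, -0.002]
ft_force: [-0.6, 1.0, -0.3]
width: 0.0316
time: 23.12
ee_pos: [0.5581, 0.1962, 0.1638]
eef_rot: [-0.161, 0.987, -0.0, 0.0]
ft_force: [-0.8, -0.3, -0.7]
width: 0.0315
t 23.12 pos [0.5581 0.1962 0.1638] yaw -161.44 tilt [ 0. -0. -1.] F [-0.75 -0.27 -0.7 ] w 0.0315
shift [-0.2  1.8 69.3] turn -0.12 rows 1.6634182637685015
```

```bash
python3 -m crank '[[-1,[0,0.5,15],0],[-1,[0,1,40],-0.1],[-1,[0,1.3,62],-0.1],[-1,[0,1.3,75],-0.1],[-1,[0,1.3,78],-0.1],[-1,[0,1.3,78],-0.1],[-1,[0,1.3,78],-0.1],[-1,[0,1.3,78],-0.1]]'
python3 - <<'E'
from h import *
to(.5577,.198,.0800,18.68)
c=r.camera("wrist");crop(c,"w27.png",205,125,340,265,5)
s=r.read_state();M=R.from_quat(s["eef_rot"]).as_matrix()
for n,p in dict(lipL=(.0385,-.014,.067),lipR=(.0385,.014,.067),carL=(.042,-.016,s["ee_pos"][2]+.0113),carR=(.042,.016,s["ee_pos"][2]+.0113),footL=(.065,-.045,.012),footR=(.065,.045,.012)).items():
    w=s["ee_pos"]+M@np.array([p[0],p[1],0]);w[2]=p[2];print(n,proj(c,w).round(1))
E
```

```text
time: 23.78
ee_pos: [0.5584, 0.1992, 0.0872]
eef_rot: [-0.163, 0.987, 0.0, 0.001]
ft_force: [-0.6, 1.3, 0.1]
width: 0.0315
t 23.78 pos [0.5584 0.1992 0.0872] yaw -161.23 tilt [ 0.002  0.001 -1.   ] F [-0.58  1.32  0.14] w 0.0315
shift [ 1.1 -0.9  7.2] turn 0.09 rows 0.1762427271521589
lipL [[253.7 189.7]]
lipR [[299.4 189.7]]
carL [[245.5 197. ]]
carR [[308.2 197. ]]
footL [[217.1 139.1]]
footR [[335.6 139.1]]
```

View pics/w27.png

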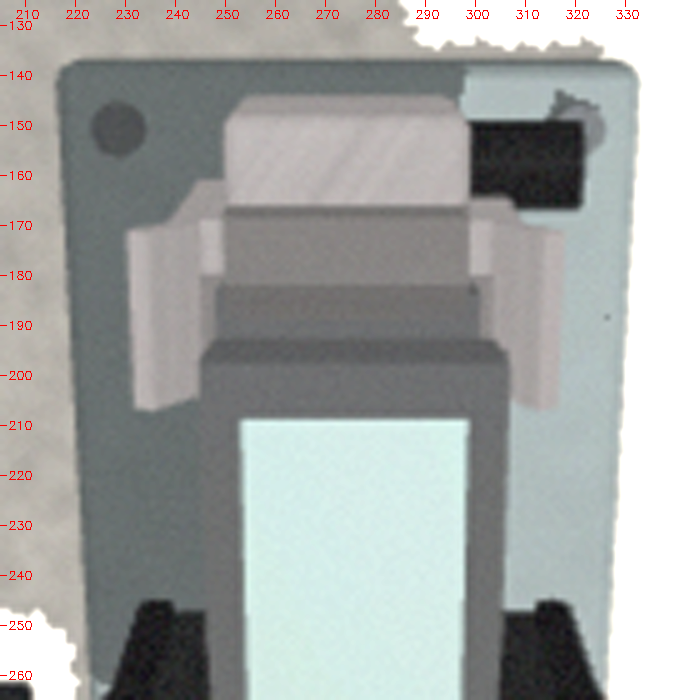

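```bash
python3 -m crank '[[-1,[0.5,-0.4,0],0],[-1,[1,-0.8,2],0],[-1,[1,-0.8,5],0],[-1,[1,-0.8,8],0],[-1,[1,-0.8,10],0],[-1,[1,-0.8,10],0],[-1,[1,-0.8,10],0],[-1,[1,-0.8,10],0]]'
for i in 1 2 3 4 5; do python3 -m crank '[[-1,[0,0,1],0],[-1,[0,0,2],0],[-1,[0,0,2],0],[-1,[0,0,2],0]]' | grep -E "pos|force"; done
python3 - <<'E'
from h import *
c=r.camera("wrist");crop(c,"w28.png",205,125,340,265,5)
E
```

```text
time: 24.5
ee_pos: [0.5568, 0.1979, 0.0757]
eef_rot: [-0.163, 0.987, 0.0, -0.0]
ft_force: [0.7, -0.2, 2.1]
width: 0.0317
ee_pos: [0.5572, 0.198, 0.0741]
ft_force: [0.7, -0.7, 4.5]
ee_pos: [0.557, 0.198, 0.072]
ft_force: [-0.3, -0.3, 4.7]
ee_pos: [0.5567, 0.1979, 0.0696]
ft_force: [-0.4, -0.2, 2.5]
ee_pos: [0.5568, 0.1979, 0.0677]
ft_force: [0.4, 0.2, 3.4]
ee_pos: [0.5568, 0.1978, 0.0657]
ft_force: [-1.2, 0.1, 3.3]
```

View pics/w28.png

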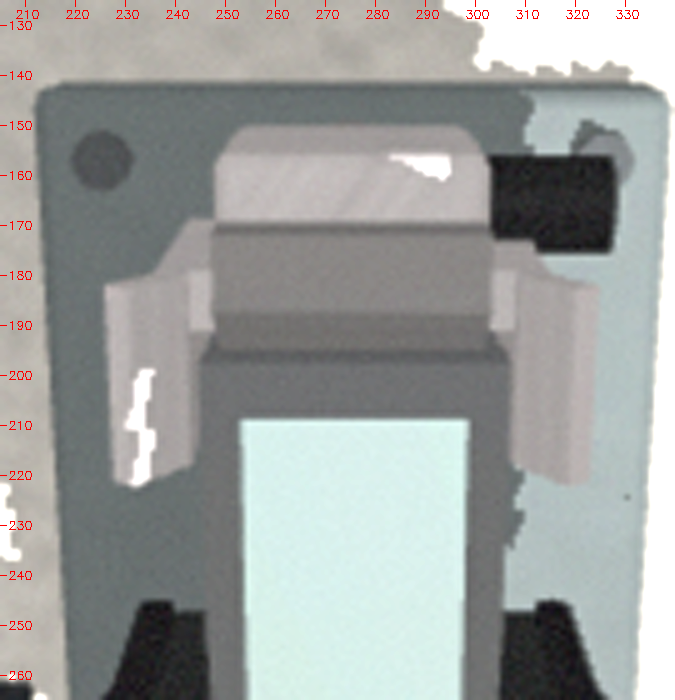

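Lips are riding open on carrier B (contact at TCP ≈ 0.0755), no slip in the hand. Continue to about 0.058.

```bash
for i in 1 2 3 4; do python3 -m crank '[[-1,[0,0,1],0],[-1,[0,0,1.8],0],[-1,[0,0,1.8],0],[-1,[0,0,1.8],0]]' | grep -E "pos|force"; done
python3 - <<'E'
from h import *
c=r.camera("wrist");crop(c,"w29.png",225,140,325,225,7)
E
```

```text
ee_pos: [0.5568, 0.1979, 0.0639]
ft_force: [-1.3, 0.1, 3.2]
ee_pos: [0.5568, 0.1979, 0.0621]
ft_force: [-1.3, -0.2, 4.7]
ee_pos: [0.5568, 0.1979, 0.0603]
ft_force: [-0.8, -0.4, 5.5]
ee_pos: [0.5567, 0.1978, 0.0584]
ft_force: [-0.5, -0.5, 3.1]
```

View pics/w29.png

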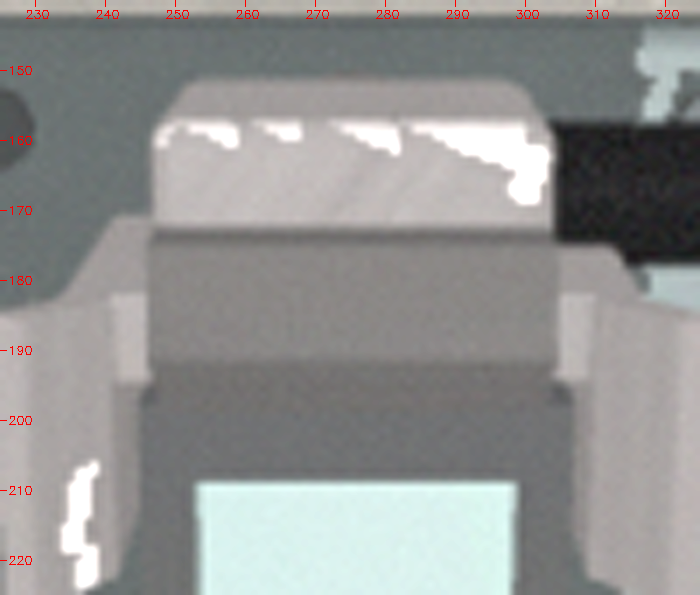

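```bash
for i in 1 2 3; do python3 -m crank '[[-1,[0,0,0.4],0],[-1,[0,0,0.8],0],[-1,[0,0,0.8],0]]' | grep -E "pos|force"; done
python3 - <<'E'
from h import *
c=r.camera("wrist");crop(c,"w30.png",225,140,325,225,7)
c=r.camera("scene");crop(c,"s30.png",295,230,370,310,8)
E
```

```text
ee_pos: [0.5568, 0.1979, 0.0578]
ft_force: [-0.7, -1.0, 4.7]
ee_pos: [0.5568, 0.1979, 0.0569]
ft_force: [-2.1, -1.6, 4.7]
ee_pos: [0.5568, 0.1979, 0.0561]
ft_force: [-1.9, 0.7, 4.5]
```

View pics/w30.png

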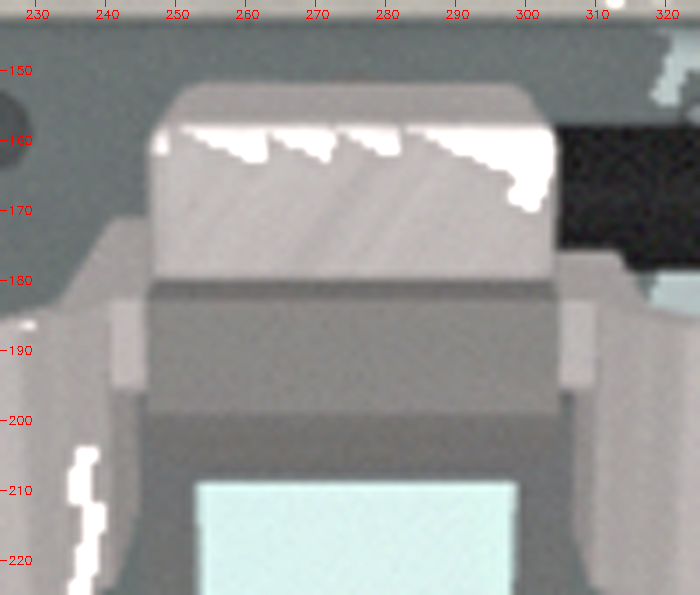

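View pics/s30.png

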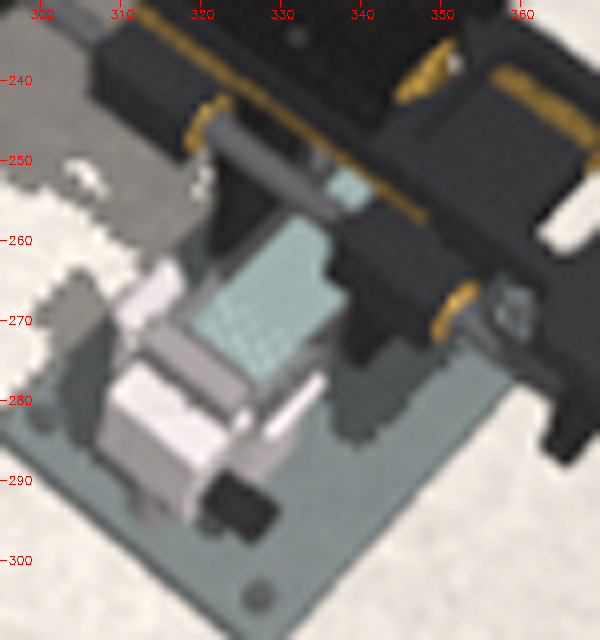

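```bash
python3 -m crank '[[-1,[0,0,0.4],0],[-1,[0,0,0.8],0],[-1,[0,0,1],0],[-1,[0,0,1],0],[-1,[0,0,1],0]]' | grep -E "pos|force"
python3 - <<'E'
from h import *
c=r.camera("scene");crop(c,"s31.png",295,230,370,310,8)
E
```

```text
ee_pos: [0.5568, 0.1979, 0.0551]
ft_force: [-0.4, -0.4, 4.7]
```

View pics/s31.png

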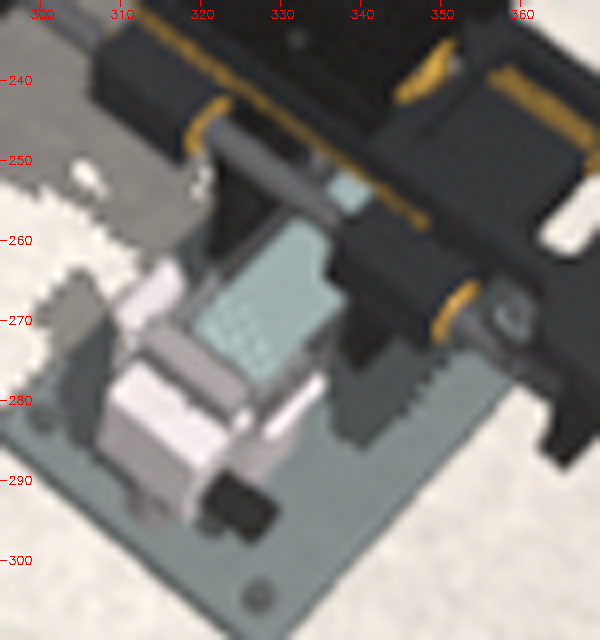

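```bash
python3 -m crank '[[0.2,[0,0,0],0],[0.2,[0,0,0],0],[0.2,[0,0,0],0],[0.2,[0,0,0],0],[0.2,[0,0,0],0],[0.2,[0,0,0],0]]'
python3 - <<'E'
from h import *
c=r.camera("scene");crop(c,"s32.png",295,230,370,310,8)
c=r.camera("wrist");crop(c,"w32.png",225,140,325,345,3)
E
```

```text
time: 29.42
ee_pos: [0.5567, 0.1978, 0.055]
eef_rot: [-0.163, 0.987, -0.0, -0.0]
ft_force: [-0.1, -0.1, 0.5]
width: 0.0514
```

View pics/s32.png

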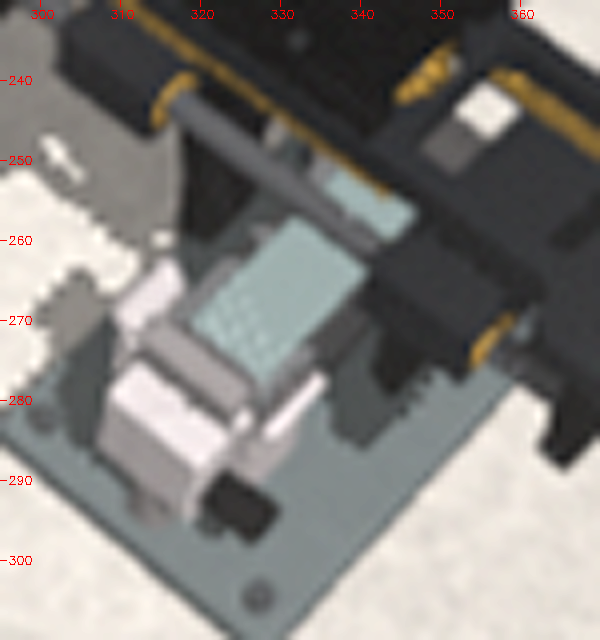

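View pics/w32.png

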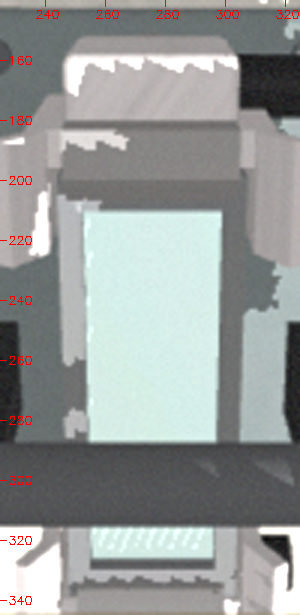

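Carrier B stayed under both lips (near lip edge row ~200, far ~335). Retract and check.

```bash
python3 -m crank '[[0.2,[0,0,-10],0],[0.2,[0,0,-40],0],[0.2,[0,0,-80],0],[0.2,[0,0,-115],0],[0.2,[-20,0,-140],0],[0.2,[-50,0,-140],0],[0.2,[-72,0,-140],0],[0.2,[-72,0,-140],0],[0.2,[-72,0,-140],0],[0.2,[-72,0,-140],0]]'
python3 - <<'E'
from h import *
c=r.camera("wrist");crop(c,"w33.png",225,45,325,195,5)
c=r.camera("top");crop(c,"t33.png",145,60,415,270,2);cv2.imwrite("pics/t33f.png",c["pixels"][:,:,::-1])
E
```

```text
time: 30.35
ee_pos: [0.6246, 0.2207, 0.1953]
eef_rot: [-0.163, 0.987, -0.0, -0.0]
ft_force: [-0.2, 0.1, 0.0]
width: 0.0518
```

View pics/w33.png

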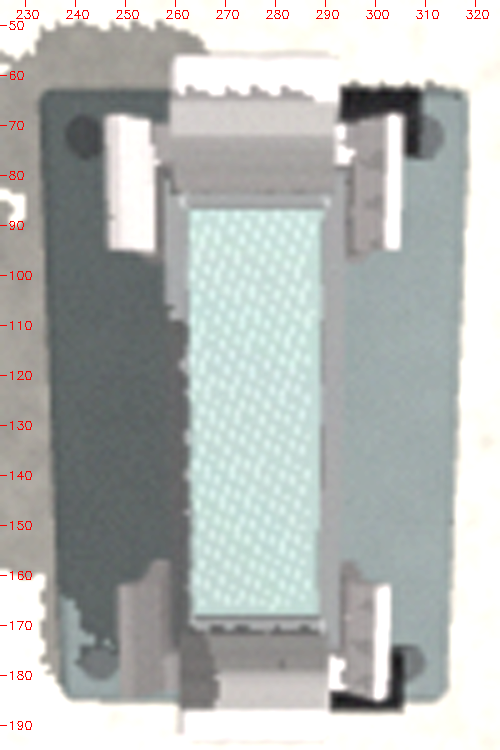

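View pics/t33f.png

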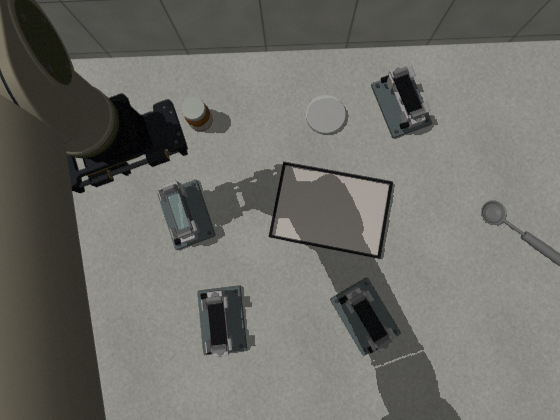

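```bash
python3 -c "
from bench import r
s=r.read_state();print(s['time'],s['ft_force']);r.close_job()"
```

```text
30.45 [-0.70209991 -0.06495649 -0.49634527]
the job is handed in; nothing more can be done
```

Both slide carriers are in the magazine farthest to the robot's left, glass up, one on top of the other. The job was handed in at 30.5 s; no verdict came back, so the result rests on my own checks.

**How it went:** I pressed each carrier straight down in steps of about 1–2 mm, watching the near lip in the wrist camera until it closed over the carrier. I then pressed about 1 mm more and let go. The wrist force stayed below 6 N, and I stopped short of the spring's hard stop.

**Last checks:**
- **Lips:** after each release, the wrist pictures showed both lips back where they were when empty, covering the ends of the frame.
- **Tray, jar and dish:** the last top picture shows the tray empty and the jar and dish at the same pixels as at the start.
- **Robot:** it stands clear of everything.

**What failed or disagreed:**
- **First grasps:** my first try at gripping the first carrier lifted before the fingers had closed. The second gripped only its top few millimetres, so I regripped lower.
- **Camera positions:** the top and wrist cameras disagreed by 3–5 mm on where the carriers lay, so I lined up using close wrist pictures.
- **Lip height:** the empty magazine measured 65 to 73 mm, depending on the view. Both presses put the lips at about 67 mm.
- **Force reading:** it had about 1 N of noise, so I judged the snap mainly from the pictures.
- **Lower carrier:** once the second one was in, the first could no longer be seen, so I couldn't check it again directly.

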